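Build up a laser mount on the pinned stage

ROBOT

A 6-joint arm with a two-finger parallel gripper is mounted at the origin on the work surface. World frame = base frame: x ahead of the robot, y to its left, z up, the work surface at z = 0. Lengths are in m, angles in rad, forces in N, time in s.
With the tool pointing down it reaches from about 0.4 to 0.825 m from the base axis. Payload 7 kg.
Tool frame: the origin (TCP) lies on the centre line of the jaws, within the pads' length; the fingertips stand 19 mm ahead of it and the grasp point (between the pads) is the TCP; z points along the fingers, y is the direction in which the jaws open and shut (so a half turn about z gives the same grasp; the last joint's range is limited). The gripper opens to 85 mm and grips with 20 to 120 N. Pads are 22 mm wide; open, the fingers measure 114 mm over their backs; the gripper's body (76 mm by 85 mm) begins 54 mm behind the grasp point. The pads swing forward as they close: fully open they stand 13 mm farther back than shut.
Start: joints at [1.503, 0.359, 0.012, 0, -1.224, -0.288], TCP at [0.235, 0.633, 0.214] pointing down, gripper open.
Joint ranges: [-3.07, 3.07], [-1.43, 2.12], [-1.02, 1.25], [-3.03, 1.67], [-3.05, -0], [-3.03, 3.03]. Speed limits (rad/s): [2.39, 2.39, 3.01, 3.14, 3.14, 3.14].

INTERFACE

Orientations are given as a unit quaternion [x, y, z, w].
In Python, from station import robot gives the robot as it stands.
- The arm moves only by the tool servo_tool, never from a script. Its argument "deltas" is a list of rows, each an object with "travel": the shift along the tool's x, y, z in m, a list of three; "twist": the turn about the tool's z in degrees. In form: [{"travel": [tx, ty, tz], "twist": twist}, ...]. A call has 1 to 12 rows; each row shifts and turns the pose as measured when the row begins, along the tool's axes as they then stand; what a row does not reach is not made up. A row lasts 1/12 s, in which the tool goes at most 41.7 mm and 7.16 degrees, less where a joint would pass 70% of its speed; a pose out of reach is approached as far as the arm can. A call with a gripper value outside its range is refused whole. "fingers" is the closure, from 0 (fully open) to 1 (shut), set as the call begins (left out, the last holds). The fingers move at their own pace and stop on an object; "force" is the grip in N (left out, the last holds). Time passes only in rows, so rows that do not move let the fingers close. It gives the time, the measured TCP pose, the force and the opening at its end, in the units of the state.
- robot.state(): the state, without advancing time (a new reading comes with each control period).
- robot.snapshot(name): name is "scene" or "top" or "wrist"; returns the picture (384x512x3 uint8, red, green, blue); there is no depth.
- robot.calibration(name): a dict with "fx", "fy", "cx", "cy" (pixels), "origin" and "rotation" of the camera in the world; the wrist camera has in their place "tool_from_camera" (4x4, takes a point from camera to tool coordinates, whose origin is the TCP and whose axes are the flange's). Camera axes: x right, y down, z forward; pixel columns grow to the right and rows downward; lengths in m; the calibration is good to about 2 mm. The wrist camera is an equidistant fisheye: a pixel r from the principal point sees the ray r / f radians off the axis. A picture is of the moment at which its call begins: read the wrist's pose just before it. calibration takes no time and is no camera call.
- robot.hand_in(): hands the job in, once; it reports no verdict.
Trained networks look in the newest picture that a camera, given by its name, has taken for a name from the list of things; names that differ only in an ending like _2 or _b are one class to them, and where a whole thing is asked for, a point or a joint stands for the part that bears it (a point fixed in the world has none). Each returns a list of dicts, best first, with "p" (0 to 1); they miss things now and then, are a little off and sometimes report something else, mostly with a low value. They report only what shows in the picture. A call takes as long as a camera call. They do not tell look-alikes from the thing itself.
- robot.spot_in(label, camera): "box" ([left, top, width, height] in pixels, round what is visible of it).
- robot.masks_of(label, camera): "mask" (384x512 bool, what is visible of it) and "box" ([left, top, width, height] in pixels, round what is visible of it).
The state is a dict: "clock": time; "joint_pos": joint angles; "qvel": joint speeds; "tau": joint torques, N m; "tcp_pos": TCP position; "tcp_rot": TCP orientation; "ft_force": force on the tool from outside, world axes, zero at the start; "wrist_torque": the same for the moment, N m; "width": opening from 0.0 (shut) to 1.0 (fully open).
Only numpy, scipy, OpenCV 4.12 (cv2) and the standard library are available. Lean on these libraries where they do the work, as an engineer would, in place of code of your own. Each camera call takes 0.05 s, during which the arm holds its last target. There are 200 camera calls.

TASK

Build up the laser mount on the black pinned stage, one part at a time from the bottom: first the mounting plate whose two holes drop over the stage's dowel pins, fully down; then the aluminium heat sink on that plate, fins down; then the brass laser module on the heat sink; last the red dust cover over the module, its rim down on the heat sink. Centre each part on the one below with their long sides parallel, and let go of each before fetching the next. Do not push about or tip the amber bottle or the lens mount.

Things in the scene. Friction and masses are not known exactly. Their poses are not given: they have to be found in the camera images.
- stage: Fixed black block, flat top 100 (x) x 44 (y) mm, 30 mm above the table; steel foot 116 x 44 x 8 mm; steel knob on its +x end, 14 mm across, 12 mm long, below the top. Two steel dowel pins, 8 mm diameter, tapered tips, stand on the top at x = -27 and +27 mm (54 mm apart), 12 mm high. Origin: centre of the underside; x along the line of the pins, z up.
- plate_blue: Blue anodised mounting plate, 96 (x) x 58 (y) x 16 (z) mm, two plain 12 mm through holes on its long centre line (own x), 54 mm apart centre to centre, symmetric about the middle. Loose, lies flat. Origin: centre of the underside; z up.
- plate_gold: Gold-yellow anodised mounting plate, 96 (x) x 58 (y) x 16 (z) mm, two plain 12 mm through holes on its long centre line (own x), 34 mm apart centre to centre, symmetric about the middle. Loose, lies flat. Origin: centre of the underside; z up.
- plate_green: Green anodised mounting plate, 96 (x) x 58 (y) x 16 (z) mm, two plain 12 mm through holes on its long centre line (own x), 72 mm apart centre to centre, symmetric about the middle. Loose, lies flat. Origin: centre of the underside; z up.
- heatsink: Finned bare aluminium heat sink, 76 (x) x 54 (y) x 28 (z) mm, seven fins along x point down, solid flat top 9 mm thick. The outer fins are flush with the long sides and 3 mm thick. Loose, stands fins down. Origin: centre of the underside (fin tips); z up.
- module: Brass-coloured laser module with a steel lid on top: body 36 (x) x 26 (y) x 18 (z) mm on a 4 mm thick foot 46 (x) x 26 (y) mm, and a 7 mm steel snout reaching to x = +24 mm at 11 mm height. Loose, upright. Origin: centre of the underside; z up. Either way round is right.
- cover: Red plastic dust cover, open below: outside 66 (x) x 44 (y) x 28 (z) mm, inside 61 x 39 x 25 mm, with a black grip bar 40 (x) x 14 (y) mm standing 20 mm high along the middle of its top (overall height 48 mm). Loose, stands rim down. Origin: centre of the rim plane; z up.
- bottle: Bystander: amber glass bottle with a black cap, 44 mm diameter, 85 mm high, standing loose. Origin: centre of the underside.
- lens_mount: Bystander: lens in a black 40 mm ring on a steel post with a round foot 40 mm in diameter, 92 mm high, standing loose. Origin: centre of the underside.
Mind the look-alikes: they are no part of the job. Of the things shaped like the plate_blue, the blue one is meant.

How it is judged:
On the way, in this order (a step that is already met when the one before it is completed fails the run):
1. the plate whose holes match is down on the stage's pins and let go (horizontal distance between plate_blue and stage below 0.005 m and z of plate_blue in the frame of stage between 0.027 and 0.033 m and angle between the x axis of plate_blue and the x axis of stage, either way round below 0.12 rad and angle between plate_blue's own z axis and vertical below 0.06 rad and contact force between the fingers and plate_blue below 0.2 N), for 0.2 s.
2. the heat sink stands on that plate and is let go (horizontal distance between heatsink and plate_blue below 0.01 m and z of heatsink in the frame of plate_blue between 0.013 and 0.019 m and angle between the x axis of heatsink and the x axis of plate_blue, either way round below 0.2 rad and angle between heatsink's own z axis and vertical below 0.06 rad and contact force between the fingers and heatsink below 0.2 N), for 0.2 s.
3. the laser module sits on the heat sink and is let go (horizontal distance between module and heatsink below 0.01 m and z of module in the frame of heatsink between 0.025 and 0.031 m and angle between the x axis of module and the x axis of heatsink, either way round below 0.3 rad and angle between module's own z axis and vertical below 0.06 rad and contact force between the fingers and module below 0.2 N), for 0.2 s.
4. the red cover is down over the module on the heat sink and is let go (horizontal distance between cover and heatsink below 0.011 m and z of cover in the frame of heatsink between 0.025 and 0.031 m and angle between the x axis of cover and the x axis of heatsink, either way round below 0.25 rad and angle between cover's own z axis and vertical below 0.06 rad and contact force between the fingers and cover below 0.2 N), for 0.2 s.
At the end, for the whole second after the job is handed in: Blue plate down over both pins (5 mm, 0.12 rad), heat sink on it (10 mm, 0.2 rad), module on the heat sink (10 mm, 0.3 rad), cover over it, down on the heat sink (11 mm, 0.25 rad); each flat, within 3 mm of fully down, let go and at rest (horizontal distance between plate_blue and stage below 0.005 m and z of plate_blue in the frame of stage between 0.027 and 0.033 m and angle between the x axis of plate_blue and the x axis of stage, either way round below 0.12 rad and angle between each of plate_blue, heatsink, module, cover's own z axis and vertical below 0.06 rad and linear speed of each of plate_blue, heatsink, module, cover below 0.01 m/s and angular speed of each of plate_blue, heatsink, module, cover below 0.1 rad/s and horizontal distance between heatsink and plate_blue below 0.01 m and z of heatsink in the frame of plate_blue between 0.013 and 0.019 m and angle between the x axis of heatsink and the x axis of plate_blue, either way round below 0.2 rad and horizontal distance between module and heatsink below 0.01 m and z of module in the frame of heatsink between 0.025 and 0.031 m and angle between the x axis of module and the x axis of heatsink, either way round below 0.3 rad and horizontal distance between cover and heatsink below 0.011 m and z of cover in the frame of heatsink between 0.025 and 0.031 m and angle between the x axis of cover and the x axis of heatsink, either way round below 0.25 rad); the robot touches nothing.
It fails at once if the amber bottle is tipped or pushed more than 30 mm (angle between bottle's own z axis and vertical above 0.5 rad or distance of bottle from where it was at the start of the episode above 0.03 m).
It fails at once if the lens mount is tipped or pushed more than 30 mm (angle between lens_mount's own z axis and vertical above 0.5 rad or distance of lens_mount from where it was at the start of the episode above 0.03 m).
It also fails if it takes over 131 s, if anything falls off the work surface, if the arm or the gripper's body presses on something with over 40 N, if the wrist force passes 120 N, or if a joint passes its speed limit or range.

## Working session

There is one attempt and no reset: what is moved stays moved. The work goes in short steps, Python scripts to look and compute and a tool call to move; the robot and the scene stay as the last step left them, time stands still between calls to the robot, and variables do not carry over. Pictures are saved under pics/ and viewed, about 12 in all and at most 16, crops included, and the job is handed in when it is done.

Besides the shell and the picture viewer there is one more tool, called by a JSON object that holds its "api" and its "payload". servo_tool: Moves the arm, as the interface text tells. Its arguments: {"type":"object","properties":{"deltas":{"type":"array","items":{"type":"object","properties":{"travel":{"type":"array","items":{"type":"number"}},"twist":{"type":"number"}}}},"fingers":{"type":"number"},"force":{"type":"number"}},"required":["deltas"]}

```bash
ls; mkdir -p pics; python3 - <<'E'
from station import robot
import cv2, numpy as np
s=robot.state();print(s)
a=robot.snapshot("top");b=robot.snapshot("scene")
cv2.imwrite("pics/top.png",a[...,::-1]);cv2.imwrite("pics/scene.png",b[...,::-1])
for c in("top","scene","wrist"):print(c,robot.calibration(c))
for l in "stage plate_blue plate_gold plate_green heatsink module cover bottle lens_mount".split():
  print(l,[(np.round(d['box']).tolist(),round(d['p'],2)) for d in robot.spot_in(l,"top")])
E
```

```text
pics
{'clock': 0.0, 'joint_pos': array([ 1.50309638e+00,  3.59389538e-01,  1.10742802e-02, -3.55249259e-04,
       -1.22408184e+00, -2.88093463e-01]), 'qvel': array([-0.00030746, -0.00077765,  0.00065564, -0.00013038, -0.00057631,
       -0.000339  ]), 'tau': array([ 7.91576076e-04, -5.83330178e+01,  2.93405682e+01,  6.93603024e+00,
       -5.84150461e-03,  2.92641836e-06]), 'tcp_pos': array([0.23497837, 0.63224909, 0.21326777]), 'tcp_rot': array([ 9.84207033e-01, -1.77019343e-01, -7.79723775e-05,  8.13894630e-04]), 'ft_force': array([ 0.10323859, -0.00340954, -0.03481981]), 'wrist_torque': array([ 0.00177589, -0.03751655,  0.01499982]), 'width': 0.9982806336411114}
top {'fx': 465.5939218335406, 'fy': 465.5939218335406, 'cx': 253.1260227282266, 'cy': 189.4609328212251, 'origin': array([ 2.51040613e-01, -9.52725389e-04,  1.39161168e+00]), 'rotation': array([-0.70127676,  0.7072339 , -0.06490745,  0.06179112])}
scene {'fx': 350.1000893419066, 'fy': 350.1000893419066, 'cx': 258.6956394511291, 'cy': 193.2778584240179, 'origin': array([ 0.86336746, -0.55646404,  0.71934606]), 'rotation': 
[... 352 characters left out ...]
2e-04],
       [ 5.28289303e-04, -2.87707217e-01,  9.57718267e-01,
        -1.60004213e-01],
       [ 0.00000000e+00,  0.00000000e+00,  0.00000000e+00,
         1.00000000e+00]])}
stage [([208.0, 181.0, 23.0, 36.0], 0.66)]
plate_blue [([188.0, 236.0, 37.0, 31.0], 0.97), ([242.0, 124.0, 18.0, 35.0], 0.95), ([113.0, 130.0, 32.0, 29.0], 0.81)]
plate_gold [([160.0, 137.0, 36.0, 24.0], 0.58)]
plate_green [([306.0, 136.0, 31.0, 35.0], 0.64), ([242.0, 125.0, 18.0, 36.0], 0.21)]
heatsink [([375.0, 167.0, 28.0, 29.0], 0.65)]
module [([341.0, 219.0, 13.0, 14.0], 0.55)]
cover [([149.0, 214.0, 23.0, 30.0], 0.83)]
bottle [([107.0, 168.0, 22.0, 24.0], 0.73)]
lens_mount [([272.0, 195.0, 15.0, 16.0], 0.64)]
```

```bash
python3 - <<'E'
import cv2
a=cv2.imread("pics/top.png")[100:290,90:420]
cv2.imwrite("pics/topc.png",cv2.resize(a,(792,456),interpolation=cv2.INTER_CUBIC))
E
```

```text
(no output)
```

View pics/topc.png

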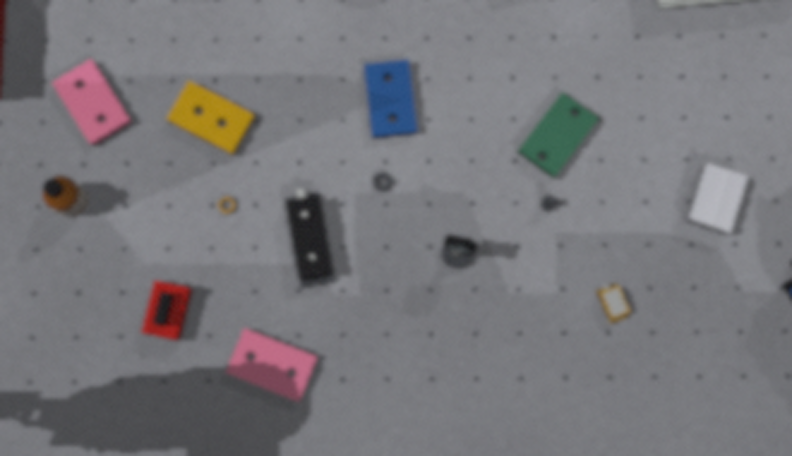

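View pics/scene.png

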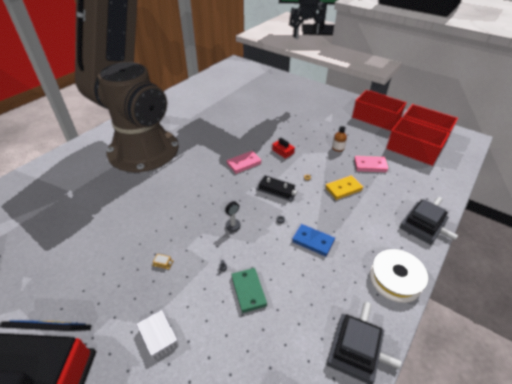

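```bash
cat > h.py <<'E'
import numpy as np, cv2
from scipy.spatial.transform import Rotation as R
from station import robot
def ray(cam,px,state=None):
    """world origin and direction of a pixel"""
    c=robot.calibration(cam); u=(np.asarray(px,float)-[c['cx'],c['cy']])/c['fx']
    if cam!='wrist':
        d=np.append(u,1); return c['origin'],R.from_quat(c['rotation']).apply(d)
    r=np.hypot(*u); d=np.append(u*np.sinc(r/np.pi),np.cos(r))
    T=c['tool_from_camera'];Rt=R.from_quat(state['tcp_rot'])
    return state['tcp_pos']+Rt.apply(T[:3,3]),Rt.apply(T[:3,:3]@d)
def at(cam,px,z,state=None):
    o,d=ray(cam,px,state); return (o+d*(z-o[2])/d[2])[:2]
def rect(mask,cam,z,state=None):
    """min-area rectangle of a mask projected to height z: centre, long, short, angle of long side (deg)"""
    k,_=cv2.findContours(mask.astype(np.uint8),0,2); k=max(k,key=cv2.contourArea)[:,0]
    p=np.array([at(cam,q,z,state) for q in k],np.float32)
    (c,(w,h),a)=cv2.minAreaRect(p*1000)
    if w<h:w,h,a=h,w,a+90
    return np.round(np.array(c)/1000,4),round(w,1),round(h,1),round((a+90)%180-90,1)
def yaw(s):
    x=R.from_quat(s['tcp_rot']).as_matrix()
    return np.degrees(np.arctan2(x[1,0],x[0,0])),np.degrees(np.arctan2(x[1,1],x[0,1]))
def goto(s,xy,z,a):
    """travel in tool axes and twist (deg) to reach xy,z with tool x along angle a (mod 180)"""
    Rt=R.from_quat(s['tcp_rot']); t=Rt.inv().apply(np.r_[xy,z]-s['tcp_pos'])
    tw=-((a-yaw(s)[0]+90)%180-90)   # tool z is down
    print('travel',t.round(4),'twist',round(tw,1),'j6 now',s['joint_pos'][5].round(2))
E
python3 - <<'E'
from h import *
Z=dict(stage=.03,plate_blue=.016,heatsink=.028,module=.022,cover=.028,bottle=.0,lens_mount=.05)
robot.snapshot("top"); s=robot.state(); print(yaw(s),s['joint_pos'][5])
for l,z in Z.items():
  for d in robot.masks_of(l,"top"):
    r=rect(d['mask'],"top",z); print(l,round(d['p'],2),np.round(d['box']),*r,'R',np.hypot(*r[0]).round(3))
E
```

```text
(np.float64(-20.388440377122688), np.float64(-110.38844032168824)) -0.2881211817730701
stage 0.53 [341. 219.   9.  16.] [ 0.3877 -0.2784] 46.7 30.6 24.3 R 0.477
stage 0.4 [305. 138.  32.  34.] [ 0.5991 -0.2168] 99.0 58.6 -38.9 R 0.637
plate_blue 0.83 [188. 237.  35.  31.] [0.318  0.1401] 94.0 55.4 67.9 R 0.347
plate_blue 0.77 [242. 125.  20.  33.] [ 0.6518 -0.0088] 100.3 59.9 5.2 R 0.652
heatsink 0.83 [376. 167.  26.  32.] [ 0.5176 -0.4116] 85.2 61.9 -20.6 R 0.661
module 0.42 [341. 222.  11.   8.] [ 0.3882 -0.2799] 44.9 29.1 21.8 R 0.479
cover 0.6 [147. 216.  23.  24.] [0.3827 0.2672] 66.5 48.0 -13.7 R 0.467
cover 0.58 [376. 168.  29.  27.] [ 0.5162 -0.4116] 81.1 58.9 -19.8 R 0.66
bottle 0.81 [108. 170.  20.  21.] [0.5315 0.406 ] 55.7 46.5 89.5 R 0.669
bottle 0.61 [210. 178.  21.  41.] [0.4765 0.0959] 122.9 45.2 10.6 R 0.486
lens_mount 0.52 [274. 197.  14.  15.] [ 0.4492 -0.0888] 40.8 38.3 89.0 R 0.458
```

```bash
python3 - <<'E'
from h import *
goto(robot.state(),[.652,-.009],.2,5.2)
E
```

```text
travel [0.6143 0.4563 0.0142] twist -25.6 j6 now -0.29
```

{"api": "servo_tool", "payload": {"deltas": [{"travel": [0.032,0.024,0]},{"travel": [0.032,0.024,0]},{"travel": [0.032,0.024,0]},{"travel": [0.032,0.024,0]},{"travel": [0.032,0.024,0]},{"travel": [0.032,0.024,0]},{"travel": [0.032,0.024,0]},{"travel": [0.032,0.024,0]},{"travel": [0.032,0.024,0]},{"travel": [0.032,0.024,0]},{"travel": [0.032,0.024,0]},{"travel": [0.032,0.024,0]}], "fingers": 0, "force": 50}}

```text
schema error: expected keys travel, twist
```

{"api": "servo_tool", "payload": {"deltas": [{"travel": [0.032,0.024,0]},{"travel": [0.032,0.024,0]},{"travel": [0.032,0.024,0]},{"travel": [0.032,0.024,0]},{"travel": [0.032,0.024,0]},{"travel": [0.032,0.024,0]},{"travel": [0.032,0.024,0]},{"travel": [0,0,0],"twist": -6.4},{"travel": [0,0,0],"twist": -6.4},{"travel": [0,0,0],"twist": -6.4},{"travel": [0,0,0],"twist": -6.4}]}}

```text
schema error: expected keys travel, twist
```

```bash
python3 - <<'E'
from h import *
goto(robot.state(),[.652,-.009],.2,5.2); print(robot.state()['clock'],robot.state()['tcp_pos'])
E
```

```text
travel [0.6143 0.4563 0.0142] twist -25.6 j6 now -0.29
0.95 [0.2351276  0.6327083  0.21423609]
```

Both keys are needed in every row.

{"api": "servo_tool", "payload": {"deltas": [{"travel": [0.032,0.024,0],"twist": 0},{"travel": [0.032,0.024,0],"twist": 0},{"travel": [0.032,0.024,0],"twist": 0},{"travel": [0.032,0.024,0],"twist": 0},{"travel": [0.032,0.024,0],"twist": 0},{"travel": [0.032,0.024,0],"twist": 0},{"travel": [0.032,0.024,0],"twist": 0},{"travel": [0.032,0.024,0],"twist": 0},{"travel": [0.032,0.024,0],"twist": 0},{"travel": [0.032,0.024,0],"twist": 0},{"travel": [0.032,0.024,0],"twist": 0},{"travel": [0.032,0.024,0],"twist": 0}], "fingers": 0, "force": 50}}

```text
clock: 1.95
tcp_pos: [0.501, 0.2195, 0.2144]
tcp_rot: [0.985, -0.171, 0.002, -0.002]
ft_force: [1.2, 0.9, -0.1]
width: 0.999
```

{"api": "servo_tool", "payload": {"deltas": [{"travel": [0.032,0.024,0],"twist": 0},{"travel": [0.032,0.024,0],"twist": 0},{"travel": [0.032,0.024,0],"twist": 0},{"travel": [0.032,0.024,0],"twist": 0},{"travel": [0.032,0.024,0],"twist": 0},{"travel": [0.032,0.024,0],"twist": 0},{"travel": [0.032,0.024,0],"twist": 0},{"travel": [0,0,0],"twist": -6.4},{"travel": [0,0,0],"twist": -6.4},{"travel": [0,0,0],"twist": -6.4},{"travel": [0,0,0],"twist": -6.4}]}}

```text
clock: 2.87
tcp_pos: [0.6637, -0.0357, 0.2143]
tcp_rot: [0.999, 0.054, 0.003, -0.001]
ft_force: [-0.3, -0.3, -0.1]
width: 0.999
```

```bash
python3 - <<'E'
from h import *
goto(robot.state(),[.652,-.009],.2,5.2); print(robot.state()['clock'],robot.state()['tcp_pos'])
E
```

```text
travel [-0.0088 -0.0278  0.0144] twist 1.0 j6 now 1.44
2.8667 [ 0.66366874 -0.03574467  0.2143415 ]
```

{"api": "servo_tool", "payload": {"deltas": [{"travel": [-0.009,-0.028,0],"twist": 1},{"travel": [0,0,0],"twist": 0}]}}

```text
clock: 3.03
tcp_pos: [0.6518, -0.01, 0.2136]
tcp_rot: [0.999, 0.049, 0.003, -0.001]
ft_force: [0.3, 0.0, -0.8]
width: 0.997
```

```bash
cat >> h.py <<'E'
def look(name,labels,Z):
    s=robot.state(); im=robot.snapshot("wrist"); cv2.imwrite(f"pics/{name}.png",im[...,::-1])
    print(s['clock'],s['tcp_pos'].round(4),yaw(s)[0].round(1),s['joint_pos'].round(2),s['width'])
    for l,z in zip(labels,Z):
        for d in robot.masks_of(l,"wrist"): print(l,round(d['p'],2),np.round(d['box']),*rect(d['mask'],"wrist",z,s))
    return s
E
python3 - <<'E'
from h import *
s=look("w1",["plate_blue","stage"],[.016,.03])
E
```

```text
3.0333 [ 0.6518 -0.01    0.2136] 5.6 [ 0.28  0.32 -0.05 -0.   -1.2   1.39] 0.996682175580353
plate_blue 0.72 [  1. 113.  33.  69.] [0.6573 0.3694] 100.3 72.5 32.1
plate_blue 0.6 [221. 127.  54.  76.] [ 0.6571 -0.0066] 95.6 60.3 6.3
stage 0.93 [157. 245.  33.  71.] [0.4849 0.0784] 126.8 47.8 -8.5
```

View pics/w1.png

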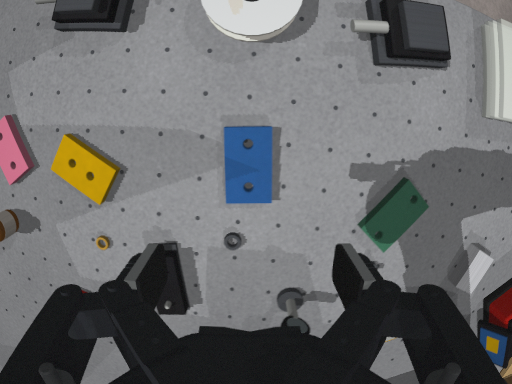

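```bash
cat >> h.py <<'E'
def holes(im,s,z,box,thr,amin,amax,bright=False,cam="wrist"):
    """centroids of dark (or bright) blobs inside box l,t,r,b, projected to height z"""
    l,t,r,b=box; g=cv2.cvtColor(im,cv2.COLOR_RGB2GRAY)[t:b,l:r]
    m=((g>thr) if bright else (g<thr)).astype(np.uint8)
    n,_,st,c=cv2.connectedComponentsWithStats(m)
    out=[(c[i]+[l,t],st[i,4]) for i in range(1,n) if amin<=st[i,4]<=amax]
    P=[at(cam,p,z,s) for p,_ in out]
    for (p,a),q in zip(out,P): print('blob',p.round(1),a,q.round(4))
    if len(P)==2: print('mid',((P[0]+P[1])/2).round(4),'dist',np.hypot(*(P[1]-P[0])).round(4),'ang',(np.degrees(np.arctan2(*(P[1]-P[0])[::-1]))%180).round(1))
E
python3 - <<'E'
from h import *
s=robot.state(); im=cv2.imread("pics/w1.png")[...,::-1]
hsv=cv2.cvtColor(im,cv2.COLOR_RGB2HSV); m=((hsv[...,0]>95)&(hsv[...,0]<125)&(hsv[...,1]>120)); m[:, :200]=0;m[:,300:]=0
print(rect(m,"wrist",.016,s))
print(cv2.cvtColor(im,cv2.COLOR_RGB2GRAY)[143,240:258],cv2.cvtColor(im,cv2.COLOR_RGB2GRAY)[187,240:258])
holes(im,s,.016,(230,132,268,198),50,20,150)
cv2.imwrite("pics/w1c.png",cv2.resize(im[110:220,200:300,::-1],None,fx=5,fy=5,interpolation=cv2.INTER_CUBIC))
goto(s,[.657,-.0066],.02,6)
E
```

```text
(array([ 0.6587, -0.0092]), 95.4, 57.0, 6.5)
[82 81 73 63 75 79 77 78 78 78 78 78 79 82 81 83 83 85] [83 82 78 62 45 56 70 78 78 78 77 65 58 68 80 82 84 82]
travel [ 0.0036 -0.0047  0.1937] twist -0.4 j6 now 1.39
```

View pics/w1c.png

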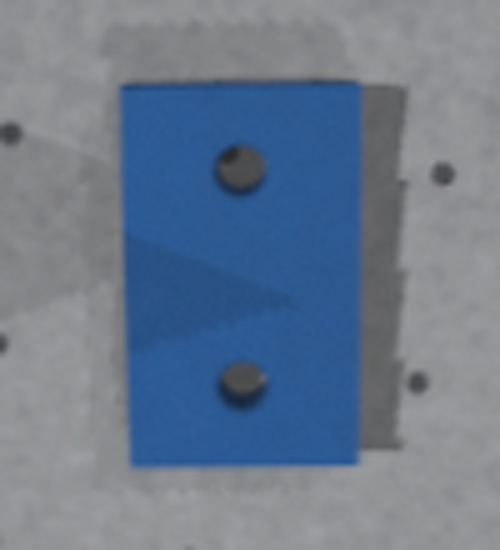

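{"api": "servo_tool", "payload": {"deltas": [{"travel": [0.007,0,0.03],"twist": -0.9},{"travel": [0,0,0.04],"twist": 0},{"travel": [0,0,0.04],"twist": 0},{"travel": [0,0,0.03],"twist": 0},{"travel": [0,0,0.02],"twist": 0},{"travel": [0,0,0.015],"twist": 0},{"travel": [0,0,0],"twist": 0}]}}

```text
clock: 3.77
tcp_pos: [0.6664, -0.0133, 0.0362]
tcp_rot: [0.998, 0.055, 0.008, -0.001]
ft_force: [-0.4, -0.4, 0.1]
width: 0.998
```

```bash
python3 - <<'E'
from h import *
goto(robot.state(),[.6587,-.009],.02,6.5)
E
```

```text
travel [-0.0074 -0.0051  0.0161] twist -0.2 j6 now 1.41
```

{"api": "servo_tool", "payload": {"deltas": [{"travel": [-0.007,-0.005,0.0],"twist": -0.2},{"travel": [0,0,0.016],"twist": 0},{"travel": [0,0,0],"twist": 0}]}}

```text
clock: 4.02
tcp_pos: [0.6593, -0.0094, 0.0212]
tcp_rot: [0.998, 0.056, 0.008, -0.001]
ft_force: [-0.6, 0.2, -1.1]
width: 1.003
```

{"api": "servo_tool", "payload": {"deltas": [{"travel": [0,0,0],"twist": 0},{"travel": [0,0,0],"twist": 0},{"travel": [0,0,0],"twist": 0},{"travel": [0,0,0],"twist": 0},{"travel": [0,0,0],"twist": 0},{"travel": [0,0,0],"twist": 0},{"travel": [0,0,0],"twist": 0},{"travel": [0,0,0],"twist": 0}], "fingers": 1, "force": 60}}

```text
clock: 4.68
tcp_pos: [0.6632, -0.0083, 0.0301]
tcp_rot: [0.998, 0.056, 0.014, -0.001]
ft_force: [0.3, 0.2, 0.4]
width: -0.001
```

{"api": "servo_tool", "payload": {"deltas": [{"travel": [0,0,-0.04],"twist": 0},{"travel": [0,0,-0.04],"twist": 0},{"travel": [0,0,-0.04],"twist": 0},{"travel": [0,0,-0.03],"twist": 0},{"travel": [0,0,-0.02],"twist": 0},{"travel": [0,0,0],"twist": 0}], "fingers": 0}}

```text
clock: 5.18
tcp_pos: [0.6564, -0.0102, 0.2043]
tcp_rot: [0.998, 0.056, 0.01, -0.0]
ft_force: [0.5, 0.1, 1.4]
width: 0.843
```

```bash
cat >> h.py <<'E'
def blue(im,s,z=.016,cam="wrist",lim=None):
    hsv=cv2.cvtColor(im,cv2.COLOR_RGB2HSV); m=((hsv[...,0]>95)&(hsv[...,0]<125)&(hsv[...,1]>120)).astype(np.uint8)
    m=cv2.morphologyEx(m,cv2.MORPH_CLOSE,np.ones((5,5)))
    n,L,st,_=cv2.connectedComponentsWithStats(m)
    if lim:
        for i in range(n):
            if not(lim[0]<st[i,0] and st[i,0]+st[i,2]<lim[1]): st[i,4]=0
    i=1+np.argmax(st[1:,4]); print('blue',st[i]); r=rect(L==i,cam,z,s); print(*r); return r
E
python3 - <<'E'
from h import *
s=look("w2",[],[])
im=cv2.imread("pics/w2.png")[...,::-1]; r=blue(im,s)
goto(s,r[0],.015,r[3]); print(s['tcp_rot'])
E
```

```text
5.1833 [ 0.6564 -0.0102  0.2043] 6.4 [ 0.28  0.32 -0.07  0.   -1.16  1.4 ] 0.84333044570715
blue [ 223  133   48   78 3623]
[ 0.6577 -0.0064] 94.9 57.7 6.3
travel [-0.002  -0.0037  0.1893] twist 0.1 j6 now 1.4
[ 9.98380542e-01  5.60142570e-02  9.92917038e-03 -3.29221666e-04]
```

View pics/w2.png

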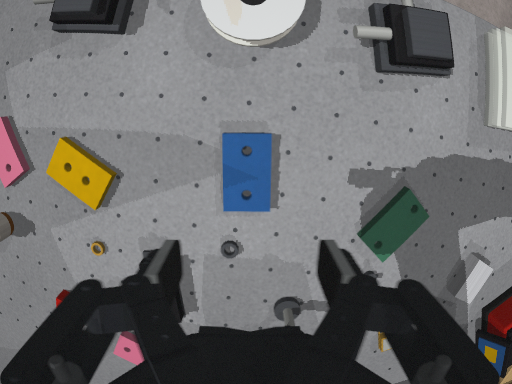

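{"api": "servo_tool", "payload": {"deltas": [{"travel": [-0.001,-0.002,0.04],"twist": 0},{"travel": [0,0,0.04],"twist": 0},{"travel": [0,0,0.03],"twist": 0},{"travel": [0,0,0.03],"twist": 0},{"travel": [0,0,0.02],"twist": 0},{"travel": [0,0,0],"twist": 0}], "fingers": 0.12}}

```text
clock: 5.73
tcp_pos: [0.657, -0.0079, 0.0358]
tcp_rot: [0.998, 0.055, 0.011, -0.001]
ft_force: [-0.2, -0.3, -0.4]
width: 0.881
```

```bash
python3 - <<'E'
from h import *
s=robot.state();goto(s,[.658,-.008],.0165,6.3);print(s['width'])
E
```

```text
travel [0.0005 0.0002 0.0193] twist 0.0 j6 now 1.39
0.8810425441132882
```

{"api": "servo_tool", "payload": {"deltas": [{"travel": [0.001,0,0.012],"twist": 0},{"travel": [0,0,0.006],"twist": 0},{"travel": [0,0,0.001],"twist": 0}]}}

```text
clock: 5.98
tcp_pos: [0.6566, -0.0084, 0.0141]
tcp_rot: [0.998, 0.055, 0.008, -0.001]
ft_force: [0.4, 0.6, -0.3]
width: 0.879
```

{"api": "servo_tool", "payload": {"deltas": [{"travel": [0,0,0],"twist": 0},{"travel": [0,0,0],"twist": 0},{"travel": [0,0,0],"twist": 0},{"travel": [0,0,0],"twist": 0},{"travel": [0,0,0],"twist": 0}], "fingers": 1}}

```text
clock: 6.4
tcp_pos: [0.6586, -0.008, 0.0181]
tcp_rot: [0.998, 0.055, 0.01, -0.001]
ft_force: [0.2, -0.2, 0.2]
width: 0.171
```

```bash
python3 - <<'E'
from h import *
s=look("w3",[],[])
im=cv2.imread("pics/w3.png"); sc=robot.snapshot("scene")[...,::-1]
sc=cv2.resize(sc[150:290,240:380],(480,480),interpolation=cv2.INTER_CUBIC)
o=np.zeros((480,800,3),np.uint8); o[:,:480]=sc; o[:240,480:]=cv2.resize(im,(320,240)); cv2.imwrite("pics/w3b.png",o)
E
```

```text
6.4 [ 0.6586 -0.008   0.0181] 6.4 [ 0.29  0.5  -0.27  0.   -0.79  1.39] 0.17125214469894384
```

View pics/w3b.png

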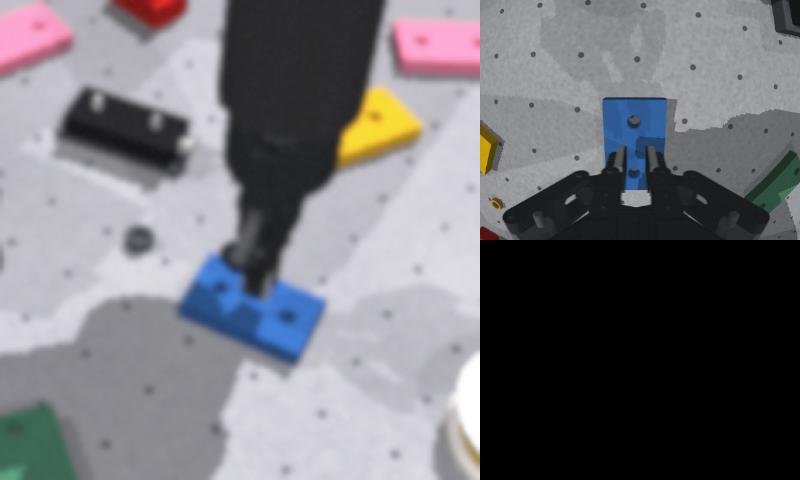

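```bash
python3 - <<'E'
import cv2
im=cv2.imread("pics/w3.png")[140:340,150:350]; cv2.imwrite("pics/w3c.png",cv2.resize(im,(600,600),interpolation=cv2.INTER_CUBIC))
from h import *
s=robot.state();print(s)
c=robot.calibration("wrist")
T=np.linalg.inv(c['tool_from_camera'])
for z in(0,.006,.013,.019):
  for y in(-.0425,-.012,-.007,.007,.0425):
    p=T@[0,y,z,1];p=p[:3];r=np.hypot(p[0],p[1]);th=np.arctan2(r,p[2]);print(z,y,(c['fx']*th*p[:2]/r+[c['cx'],c['cy']]).round())
E
```

```text
{'clock': 6.5, 'joint_pos': array([ 0.28525215,  0.49542963, -0.26748389,  0.00452687, -0.78739148,
        1.39335647]), 'qvel': array([ 0.00050409,  0.00745408, -0.0028723 , -0.00253699,  0.00240393,
       -0.00096288]), 'tau': array([-8.30247154e-03, -6.18273926e+01,  2.26398379e+01,  5.33733621e+00,
        4.62405256e-02, -6.07260699e-05]), 'tcp_pos': array([ 0.65858778, -0.00804922,  0.01801629]), 'tcp_rot': array([ 9.98407275e-01,  5.54555624e-02,  1.03439443e-02, -7.72361522e-04]), 'ft_force': array([-0.47166075, -0.23995269,  0.43625236]), 'wrist_torque': array([-0.02504275,  0.04392866,  0.01222764]), 'width': 0.006317827844119321}
0 -0.0425 [179. 237.]
0 -0.012 [229. 238.]
0 -0.007 [238. 238.]
0 0.007 [261. 238.]
0 0.0425 [320. 237.]
0.006 -0.0425 [181. 233.]
0.006 -0.012 [230. 234.]
0.006 -0.007 [238. 234.]
0.006 0.007 [261. 234.]
0.006 0.0425 [318. 233.]
0.013 -0.0425 [183. 229.]
0.013 -0.012 [230. 229.]
0.013 -0.007 [238. 229.]
0.013 0.007 [260. 229.]
0.013 0.0425 [315. 229.]
0.019 -0.0425 [185. 225.]
0.019 -0.012 [231. 225.]
0.019 -0.007 [239. 225.]
0.019 0.007 [260. 225.]
0.019 0.0425 [314. 225.]
```

View pics/w3c.png

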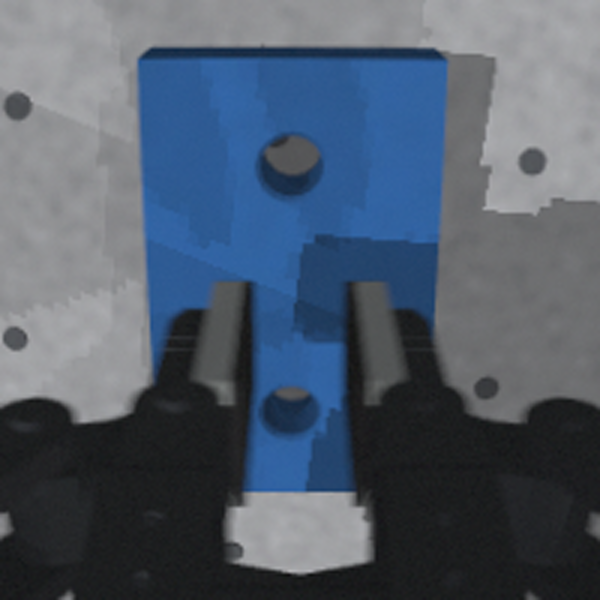

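{"api": "servo_tool", "payload": {"deltas": [{"travel": [0,0,-0.02],"twist": 0},{"travel": [0,0,-0.005],"twist": 0},{"travel": [0,0,0],"twist": 0},{"travel": [0,0,0],"twist": 0},{"travel": [0,0,0],"twist": 0},{"travel": [0,0,0],"twist": 0}], "fingers": 0.12}}

```text
clock: 7.0
tcp_pos: [0.6578, -0.008, 0.0439]
tcp_rot: [0.998, 0.055, 0.011, -0.001]
ft_force: [0.5, -0.0, 0.5]
width: 0.855
```

{"api": "servo_tool", "payload": {"deltas": [{"travel": [0,0,0.015],"twist": 0},{"travel": [0,0,0.01],"twist": 0},{"travel": [0,0,0.005],"twist": 0},{"travel": [0,0,0],"twist": 0}]}}

```text
clock: 7.33
tcp_pos: [0.658, -0.0081, 0.0114]
tcp_rot: [0.998, 0.055, 0.01, -0.001]
ft_force: [0.7, -0.0, -0.1]
width: 0.883
```

```bash
python3 - <<'E'
from h import *
s=look("w4",[],[]); print(s['ft_force'])
r=blue(cv2.imread("pics/w4.png")[...,::-1],s)
im=cv2.imread("pics/w4.png")[140:340,100:400]; cv2.imwrite("pics/w4c.png",cv2.resize(im,(780,520),interpolation=cv2.INTER_CUBIC))
E
```

```text
7.3333 [ 0.658  -0.0081  0.0114] 6.3 [ 0.29  0.5  -0.27  0.   -0.77  1.39] 0.882759663718193
[ 0.70182124 -0.02622713 -0.11374175]
blue [  194   157   107   152 14878]
[ 0.6578 -0.0065] 97.9 57.9 6.0
```

View pics/w4c.png

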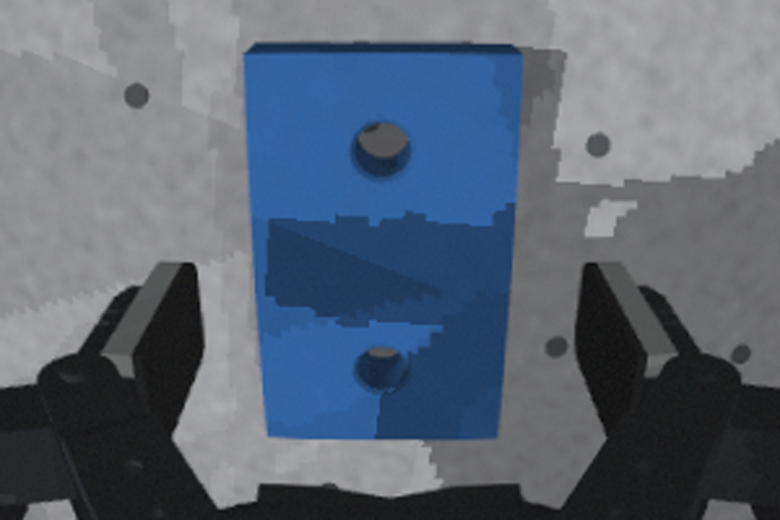

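{"api": "servo_tool", "payload": {"deltas": [{"travel": [0,0,0.008],"twist": 0},{"travel": [0,0,0.005],"twist": 0},{"travel": [0,0,0.0],"twist": 0}]}}

```text
clock: 7.63
tcp_pos: [0.659, -0.008, -0.0018]
tcp_rot: [0.998, 0.055, 0.011, -0.001]
ft_force: [0.4, -0.5, 0.3]
width: 0.88
```

```bash
python3 - <<'E'
from h import *
s=look("w5",[],[]); print(s['ft_force'])
r=blue(cv2.imread("pics/w5.png")[...,::-1],s)
E
```

```text
7.6333 [ 0.659  -0.008  -0.0018] 6.4 [ 0.29  0.52 -0.28  0.   -0.75  1.39] 0.8796251346448025
[ 0.35392834 -0.5497505   0.28331683]
blue [  189   162   117   161 16942]
[ 0.658  -0.0066] 98.2 57.9 6.0
```

{"api": "servo_tool", "payload": {"deltas": [{"travel": [0,0,0.006],"twist": 0},{"travel": [0,0,0.005],"twist": 0},{"travel": [0,0,0.0],"twist": 0}]}}

```text
clock: 7.93
tcp_pos: [0.6599, -0.0078, -0.0127]
tcp_rot: [0.998, 0.056, 0.011, -0.001]
ft_force: [0.3, 0.1, 0.3]
width: 0.88
```

{"api": "servo_tool", "payload": {"deltas": [{"travel": [0,0,0],"twist": 0},{"travel": [0,0,0],"twist": 0},{"travel": [0,0,0],"twist": 0},{"travel": [0,0,0],"twist": 0}], "fingers": 1}}

```text
clock: 8.27
tcp_pos: [0.66, -0.0077, -0.0123]
tcp_rot: [0.998, 0.056, 0.011, -0.001]
ft_force: [-0.1, -0.4, -1.8]
width: 0.655
```

{"api": "servo_tool", "payload": {"deltas": [{"travel": [0,0,0],"twist": 0},{"travel": [0,0,0],"twist": 0},{"travel": [0,0,-0.01],"twist": 0},{"travel": [0,0,-0.02],"twist": 0},{"travel": [0,0,-0.03],"twist": 0},{"travel": [0,0,-0.03],"twist": 0},{"travel": [0,0,-0.02],"twist": 0},{"travel": [0,0,-0.01],"twist": 0},{"travel": [0,0,0],"twist": 0}]}}

```text
clock: 9.02
tcp_pos: [0.6549, -0.0089, 0.1135]
tcp_rot: [0.998, 0.055, 0.009, -0.0]
ft_force: [0.1, 0.3, -1.0]
width: 0.657
```

```bash
python3 - <<'E'
from h import *
s=look("w6",[],[]); print(s['ft_force'])
im=cv2.imread("pics/w6.png")[...,::-1]
z=s['tcp_pos'][2]+.0123+.016; print(z); r=blue(im,s,z)
# where stage approx
goto(s,[.472,.095],s['tcp_pos'][2],10.6)
E
```

```text
9.0167 [ 0.6549 -0.0089  0.1135] 6.3 [ 0.29  0.39 -0.18  0.   -0.98  1.39] 0.6569156080055626
[ 0.13744045  0.27238501 -0.95631679]
0.14183582184525295
blue [  188   167   124   165 18058]
[ 0.6549 -0.0088] 95.6 58.3 6.0
travel [-0.1702 -0.1235 -0.0029] twist -4.3 j6 now 1.39
```

View pics/w6.png

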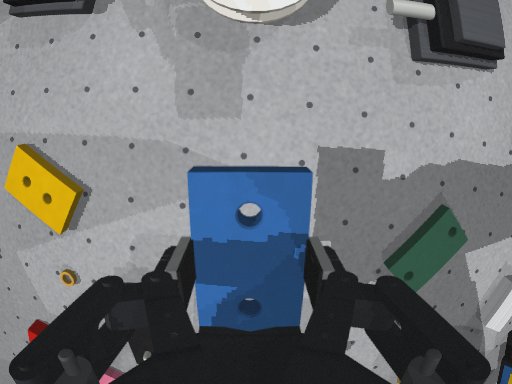

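{"api": "servo_tool", "payload": {"deltas": [{"travel": [-0.02,0,-0.02],"twist": 0},{"travel": [-0.03,0,-0.015],"twist": 0},{"travel": [-0.03,0,0],"twist": -2},{"travel": [-0.03,0,0],"twist": -2},{"travel": [-0.03,0,0],"twist": 0},{"travel": [-0.03,0,0],"twist": 0},{"travel": [-0.03,0,0],"twist": 0},{"travel": [-0.015,0,0],"twist": 0},{"travel": [0,0,0],"twist": 0},{"travel": [0,0,0],"twist": 0}]}}

```text
clock: 9.9
tcp_pos: [0.4225, -0.0446, 0.1297]
tcp_rot: [0.996, 0.09, -0.004, 0.001]
ft_force: [-0.1, -0.3, -2.1]
width: 0.655
```

```bash
python3 - <<'E'
from h import *
s=look("w7",["stage"],[.03]); print(s['ft_force'],s['tcp_rot'])
im=cv2.imread("pics/w7.png")[...,::-1]
z=s['tcp_pos'][2]+.0123+.016; print(z); r=blue(im,s,z)
E
```

```text
9.9 [ 0.4225 -0.0446  0.1297] 10.3 [ 0.36  0.02 -0.63 -0.   -0.93  1.39] 0.6553209430244222
stage 0.55 [ 88.  48.  58. 121.] [0.4801 0.0903] 114.3 55.5 10.3
[-0.09035342 -0.27007553 -2.11666645] [ 9.95921894e-01  9.01375386e-02 -3.80433624e-03  5.76298896e-04]
0.1579638477841928
blue [  187   166   126   166 18096]
[ 0.423  -0.0445] 97.3 58.3 10.2
```

View pics/w7.png

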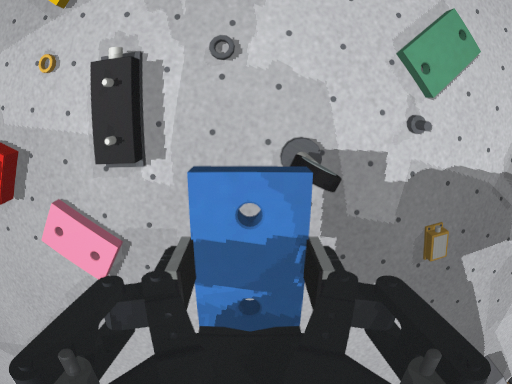

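```bash
python3 - <<'E'
from h import *
s=robot.state(); im=cv2.imread("pics/w7.png")[...,::-1]
g=cv2.cvtColor(im,cv2.COLOR_RGB2GRAY)
print(g[76:88,98:120]); print(g[135:147,98:122])
holes(im,s,.036,(96,70,134,160),100,10,200,True)
# top-face outline
m=np.zeros(g.shape,np.uint8); m[55:170,85:144]=(g[55:170,85:144]<50); print(rect(m,"wrist",.03,s))
a=robot.snapshot("top")
holes(a,None,.036,(206,178,234,218),90,1,60,True,cam="top"); print(yaw(s))
print(cv2.cvtColor(a,cv2.COLOR_RGB2GRAY)[180:220,205:234][::2])
goto(s,[.475,.093],.13,10.3)
E
```

```text
[[ 54  57  54  55  56  56  51  51  52  50  51  52  51  53  52  54  54  53
   54  55  55  56]
 [ 55  56  54  57  55  55  57  68  66  56  53  54  53  51  53  54  53  54
   52  51  54  56]
 [ 54  54  55  56  55  70 115 131 120 105  92  85  83  70  57  54  54  47
   38  38  56  54]
 [ 55  55  55  55  55 176 219 198 140 120 113 108 108 109  89  61  50  42
   35  40  51  53]
 [ 53  56  56  55 160 236 237 233 193 124 117 110 107 107 106  74  35  34
   32  35  41  42]
 [ 56  53  55  55 213 238 236 236 215 127 119 111 107 107 105  92  45  34
   36  35  36  33]
 [ 55  56  56  94 223 237 236 236 225 127 118 111 109 108 106  92  46  36
   35  35  34  36]
 [ 55  55  54  85 218 237 236 236 187 123 118 111 108 107 107  87  39  37
   34  36  34  34]
 [ 55  55  55  54 120 223 222 200 135 121 113 111 110 108 106  68  33  36
   35  30  35  44]
 [ 55  55  55  55  62 134 151 138 118 114 112 110 111 108  90  39  36  38
   32  37  39  50]
 [ 54  56  53  55  55  75  93  95  99  97  99  99 102  87  59  50  47  50
   48  50  46  53]
 [ 56  54  56  53  53  54  52  54  57  61  61  58  57  55  54  53  52  52
   
[... 3551 characters left out ...]
82  82  82  81  80  78  80  78  77  77]
 [162 171 172 165 145 110  77  65  73  81  83  83  83  83  82  83  80  81
   80  80  79  80  80  79  78  75  78  76  75]
 [142 162 169 168 159 137 102  66  63  71  80  79  80  80  79  79  77  79
   78  77  76  76  76  74  73  74  73  73  70]
 [120 144 157 155 149 138 117  87  64  63  72  77  76  76  79  76  75  74
   73  74  72  72  71  71  70  69  68  69  67]
 [ 89 113 127 120 107 110 115 105  79  57  57  67  72  73  74  74  72  70
   70  71  70  68  68  67  67  66  64  65  63]
 [ 57  81 110 132 139 143 143 132 106  71  54  59  67  69  69  70  68  68
   67  67  65  65  62  63  62  61  60  58  59]]
travel [ 0.0752 -0.1259 -0.0009] twist 0.0 j6 now 1.39
```

{"api": "servo_tool", "payload": {"deltas": [{"travel": [0.017,-0.025,0],"twist": 0},{"travel": [0.02,-0.034,0],"twist": 0},{"travel": [0.02,-0.034,0],"twist": 0},{"travel": [0.012,-0.022,0],"twist": 0},{"travel": [0,0,0.02],"twist": 0},{"travel": [0,0,0.03],"twist": 0},{"travel": [0,0,0.01],"twist": 0},{"travel": [0,0,0.0],"twist": 0},{"travel": [0,0,0.0],"twist": 0}]}}

```text
clock: 10.8
tcp_pos: [0.4826, 0.0919, 0.0639]
tcp_rot: [0.996, 0.09, -0.003, 0.002]
ft_force: [0.8, -1.0, -1.5]
width: 0.656
```

```bash
python3 - <<'E'
from h import *
s=look("w8",[],[])
im=cv2.imread("pics/w8.png")[...,::-1]
z=s['tcp_pos'][2]+.0123+.016; print(z); r=blue(im,s,z)
goto(s,[.476,.0955],.038,10.2); print(s['tcp_rot'])
cv2.imwrite("pics/w8c.png",im[140:350,130:370,::-1].repeat(2,0).repeat(2,1))
E
```

```text
10.8 [0.4826 0.0919 0.0639] 10.3 [ 0.59  0.22 -0.58 -0.   -0.78  1.16] 0.6556285445782603
0.09222636158771334
blue [  188   166   125   166 18224]
[0.4829 0.0921] 97.1 58.4 10.2
travel [-0.0057 -0.0048  0.026 ] twist 0.1 j6 now 1.16
[ 0.99595672  0.08976823 -0.00308865  0.00152906]
```

{"api": "servo_tool", "payload": {"deltas": [{"travel": [-0.006,-0.005,0],"twist": 0},{"travel": [0,0,0.015],"twist": 0},{"travel": [0,0,0.006],"twist": 0},{"travel": [0,0,0.0],"twist": 0},{"travel": [0,0,0.0],"twist": 0}]}}

```text
clock: 11.27
tcp_pos: [0.4779, 0.0972, 0.0464]
tcp_rot: [0.996, 0.089, -0.0, 0.0]
ft_force: [0.2, -0.8, -0.9]
width: 0.652
```

```bash
python3 - <<'E'
from h import *
s=look("w9",[],[])
im=cv2.imread("pics/w9.png")[...,::-1]
z=s['tcp_pos'][2]+.0123+.016; print(z); r=blue(im,s,z)
goto(s,[.476,.0955],.02,10.2)
cv2.imwrite("pics/w9c.png",cv2.resize(im[150:350,150:350,::-1],(600,600)))
E
```

```text
11.2667 [0.4779 0.0972 0.0464] 10.2 [ 0.61  0.24 -0.61  0.   -0.73  1.14] 0.6522505050547368
0.07470806180104062
blue [  188   166   125   166 18244]
[0.4783 0.0973] 96.8 58.3 10.1
travel [-0.0022  0.0013  0.0264] twist 0.0 j6 now 1.14
```

View pics/w9c.png

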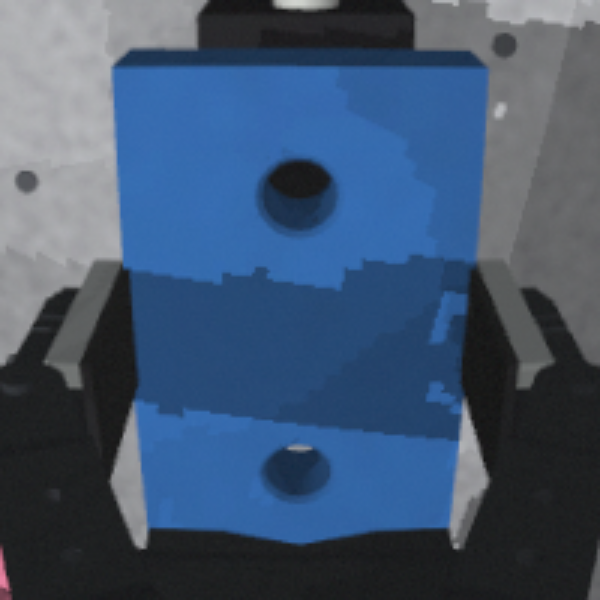

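{"api": "servo_tool", "payload": {"deltas": [{"travel": [-0.002,0.001,0.004],"twist": 0},{"travel": [0,0,0.004],"twist": 0},{"travel": [0,0,0.004],"twist": 0},{"travel": [0,0,0.0],"twist": 0}]}}

```text
clock: 11.65
tcp_pos: [0.4772, 0.0963, 0.0357]
tcp_rot: [0.996, 0.089, 0.002, -0.001]
ft_force: [-0.3, -0.0, -0.6]
width: 0.656
```

{"api": "servo_tool", "payload": {"deltas": [{"travel": [0,0,0.004],"twist": 0},{"travel": [0,0,0.004],"twist": 0},{"travel": [0,0,0.004],"twist": 0},{"travel": [0,0,0.0],"twist": 0}]}}

```text
clock: 11.98
tcp_pos: [0.4773, 0.0963, 0.0224]
tcp_rot: [0.996, 0.089, 0.002, -0.001]
ft_force: [-0.8, -0.1, -1.7]
width: 0.661
```

```bash
python3 - <<'E'
from h import *
s=look("w10",[],[]); print(s['ft_force'],s['wrist_torque'])
im=cv2.imread("pics/w10.png")[...,::-1]
z=s['tcp_pos'][2]+.0123+.016; print(z); r=blue(im,s,z)
goto(s,[.476,.0955],.018,10.2)
cv2.imwrite("pics/w10c.png",cv2.resize(im[150:350,150:350,::-1],(600,600)))
E
```

```text
11.9833 [0.4773 0.0963 0.0224] 10.2 [ 0.6   0.27 -0.64  0.   -0.66  1.14] 0.6613623477407703
[-0.83125348 -0.1414502  -1.70200223] [-0.04680851  0.01429058  0.01594909]
0.050675070376486206
blue [  188   166   125   166 18235]
[0.4776 0.0963] 96.6 58.2 10.0
travel [-0.0015  0.0005  0.0044] twist -0.0 j6 now 1.14
```

{"api": "servo_tool", "payload": {"deltas": [{"travel": [-0.001,0,0.003],"twist": 0},{"travel": [0,0,0.002],"twist": 0},{"travel": [0,0,0.001],"twist": 0},{"travel": [0,0,0],"twist": 0}]}}

```text
clock: 12.37
tcp_pos: [0.4767, 0.0962, 0.0177]
tcp_rot: [0.996, 0.089, 0.002, -0.0]
ft_force: [-1.2, -0.6, 0.4]
width: 0.656
```

{"api": "servo_tool", "payload": {"deltas": [{"travel": [0,0,0],"twist": 0},{"travel": [0,0,0],"twist": 0},{"travel": [0,0,0],"twist": 0},{"travel": [0,0,0],"twist": 0}], "fingers": 0.1}}

```text
clock: 12.7
tcp_pos: [0.4777, 0.0968, 0.0184]
tcp_rot: [0.996, 0.09, 0.003, -0.001]
ft_force: [0.6, 0.2, -0.4]
width: 0.901
```

{"api": "servo_tool", "payload": {"deltas": [{"travel": [0,0,-0.02],"twist": 0},{"travel": [0,0,-0.04],"twist": 0},{"travel": [0,0,-0.04],"twist": 0},{"travel": [0,0,-0.02],"twist": 0},{"travel": [0,0,0],"twist": 0},{"travel": [0,0,0],"twist": 0}]}}

```text
clock: 13.2
tcp_pos: [0.4762, 0.0957, 0.1424]
tcp_rot: [0.996, 0.09, 0.002, 0.0]
ft_force: [-0.9, -0.4, -0.7]
width: 0.9
```

```bash
python3 - <<'E'
from h import *
s=look("w11",[],[])
im=cv2.imread("pics/w11.png")[...,::-1]
r=blue(im,s,.046); print(s['tcp_rot'])
cv2.imwrite("pics/w11c.png",cv2.resize(im[110:310,150:350,::-1],(600,600)))
goto(s,[.517,-.4116],.17,-20.5)
E
```

```text
13.2 [0.4762 0.0957 0.1424] 10.3 [ 0.61  0.11 -0.5   0.   -0.96  1.14] 0.9002725897420136
blue [ 216  140   67  103 6445]
[0.4752 0.0961] 96.7 57.9 10.1
[9.95981916e-01 8.95403868e-02 1.56607340e-03 3.00291963e-04]
travel [-0.0503  0.5065 -0.0273] twist 30.8 j6 now 1.14
```

View pics/w11c.png

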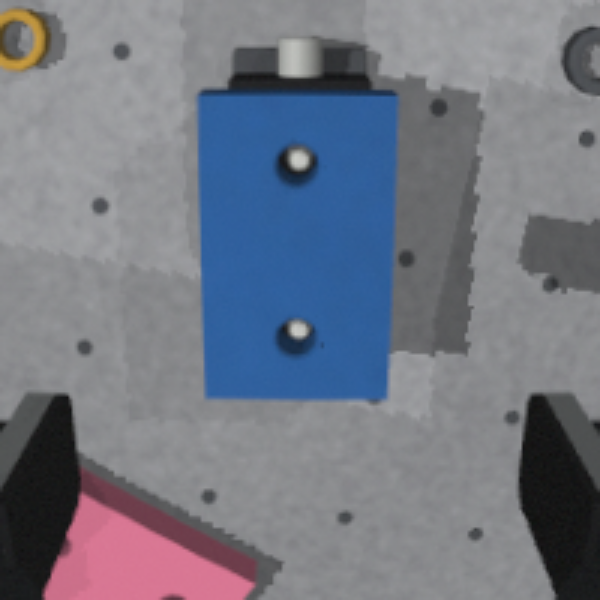

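{"api": "servo_tool", "payload": {"deltas": [{"travel": [0,0.02,-0.025],"twist": 0},{"travel": [-0.004,0.039,0],"twist": 0},{"travel": [-0.004,0.039,0],"twist": 0},{"travel": [-0.004,0.039,0],"twist": 0},{"travel": [-0.004,0.039,0],"twist": 0},{"travel": [-0.004,0.039,0],"twist": 0},{"travel": [-0.004,0.039,0],"twist": 0},{"travel": [-0.004,0.039,0],"twist": 0},{"travel": [-0.004,0.039,0],"twist": 0},{"travel": [-0.004,0.039,0],"twist": 0},{"travel": [-0.004,0.039,0],"twist": 0},{"travel": [-0.004,0.039,0],"twist": 0}]}}

```text
clock: 14.25
tcp_pos: [0.5096, -0.3672, 0.1525]
tcp_rot: [0.995, 0.096, -0.009, -0.002]
ft_force: [0.5, 0.9, 0.4]
width: 0.901
```

{"api": "servo_tool", "payload": {"deltas": [{"travel": [0,0.02,0],"twist": 0},{"travel": [0,0,0],"twist": 6.2},{"travel": [0,0,0],"twist": 6.2},{"travel": [0,0,0],"twist": 6.2},{"travel": [0,0,0],"twist": 6.2},{"travel": [0,0,0],"twist": 6},{"travel": [0,0,0],"twist": 0}]}}

```text
clock: 14.83
tcp_pos: [0.506, -0.3963, 0.1336]
tcp_rot: [0.982, -0.19, -0.021, -0.002]
ft_force: [0.1, -0.4, -0.1]
width: 0.895
```

```bash
python3 - <<'E'
from h import *
s=look("w12",["heatsink","module"],[.028,.022]); print(s['tcp_rot'])
goto(s,[.517,-.4116],.14,-20.5)
E
```

```text
14.8333 [ 0.506  -0.3963  0.1336] -21.9 [-0.36  0.39 -0.14  0.   -1.09  1.55] 0.8953163675375139
heatsink 0.85 [232. 116.  62.  85.] [ 0.5223 -0.415 ] 78.5 54.7 -21.0
module 0.58 [174. 278.  46.  39.] [ 0.4023 -0.2873] 46.5 38.0 20.7
[ 0.98157484 -0.18993815 -0.02078627 -0.00150357]
travel [ 0.0157  0.0102 -0.007 ] twist -1.4 j6 now 1.55
```

```bash
python3 - <<'E'
from h import *
goto(robot.state(),[.522,-.415],.03,-21)
E
```

```text
travel [0.0256 0.0113 0.1037] twist -0.4 j6 now 1.55
```

{"api": "servo_tool", "payload": {"deltas": [{"travel": [0.025,0.011,0.0],"twist": -0.5},{"travel": [0,0,0.03],"twist": 0},{"travel": [0,0,0.03],"twist": 0},{"travel": [0,0,0.02],"twist": 0},{"travel": [0,0,0.01],"twist": 0},{"travel": [0,0,0],"twist": 0},{"travel": [0,0,0],"twist": 0}]}}

```text
clock: 15.57
tcp_pos: [0.5251, -0.4159, 0.0418]
tcp_rot: [0.985, -0.17, -0.018, -0.001]
ft_force: [0.3, -0.6, 0.0]
width: 0.897
```

```bash
python3 - <<'E'
from h import *
s=look("w13",["heatsink"],[.028]); print(s['tcp_rot'])
goto(s,[.522,-.415],-.011,-21)
E
```

```text
15.5667 [ 0.5251 -0.4159  0.0418] -19.6 [-0.38  0.51 -0.17  0.01 -0.92  1.6 ] 0.8966862168192185
heatsink 0.88 [206. 167.  90. 116.] [ 0.5244 -0.4156] 82.9 53.9 -19.9
[ 9.85262583e-01 -1.70081209e-01 -1.81532572e-02 -6.96219392e-04]
travel [-0.0013 -0.      0.0529] twist 1.4 j6 now 1.6
```

{"api": "servo_tool", "payload": {"deltas": [{"travel": [-0.002,0,0.02],"twist": 0.5},{"travel": [0,0,0.02],"twist": 0},{"travel": [0,0,0.01],"twist": 0},{"travel": [0,0,0],"twist": 0}]}}

```text
clock: 16.0
tcp_pos: [0.5271, -0.4174, -0.0009]
tcp_rot: [0.985, -0.173, -0.011, 0.001]
ft_force: [-0.4, -0.8, -0.5]
width: 0.895
```

{"api": "servo_tool", "payload": {"deltas": [{"travel": [0,0,0],"twist": 0},{"travel": [0,0,0],"twist": 0},{"travel": [0,0,0],"twist": 0},{"travel": [0,0,0],"twist": 0},{"travel": [0,0,0],"twist": 0}], "fingers": 1}}

```text
clock: 16.42
tcp_pos: [0.5298, -0.4186, 0.0044]
tcp_rot: [0.985, -0.173, -0.008, 0.002]
ft_force: [0.4, 0.3, -2.7]
width: 0.608
```

{"api": "servo_tool", "payload": {"deltas": [{"travel": [0,0,0],"twist": 0},{"travel": [0,0,0],"twist": 0},{"travel": [0,0,0],"twist": 0},{"travel": [0,0,0],"twist": 0}], "fingers": 0.1}}

```text
clock: 16.75
tcp_pos: [0.5307, -0.4191, 0.006]
tcp_rot: [0.985, -0.173, -0.007, 0.003]
ft_force: [-0.4, -0.2, -0.3]
width: 0.897
```

```bash
python3 - <<'E'
from h import *
s=look("w14",["heatsink"],[.028]); print(s['tcp_rot'])
goto(s,[.5215,-.4145],-.011,-20.5)
cv2.imwrite("pics/w14c.png",cv2.resize(cv2.imread("pics/w14.png")[130:330,130:370],(720,600)))
E
```

```text
16.75 [ 0.5307 -0.4191  0.006 ] -19.9 [-0.38  0.55 -0.21  0.01 -0.83  1.59] 0.8969707863279478
heatsink 0.59 [194. 187. 109. 135.] [ 0.5269 -0.4165] 84.4 54.7 -20.5
[ 0.98497103 -0.17254432 -0.00726159  0.0027922 ]
travel [-0.01   -0.0013  0.0171] twist 0.6 j6 now 1.59
```

View pics/w14c.png

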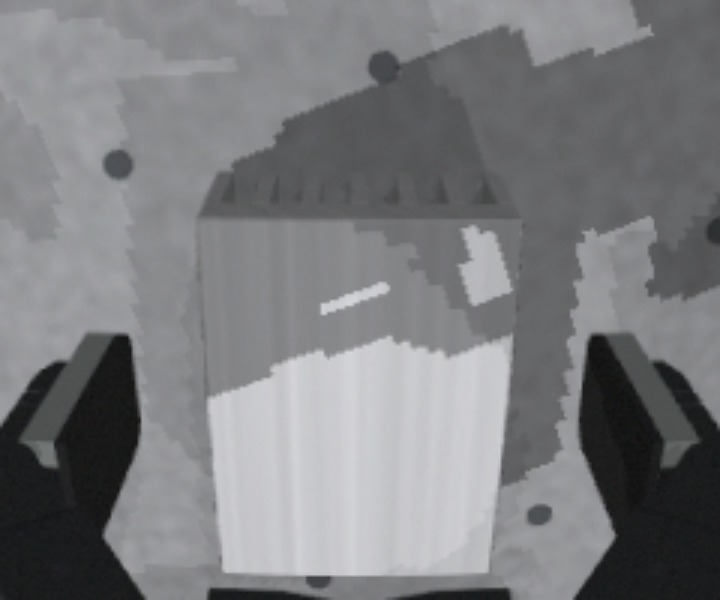

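```bash
python3 - <<'E'
from h import *
s=robot.state()
P=np.array([at("wrist",p,.028,s) for p in[(196,202.7),(303.3,202.7),(293.3,321.3),(204.3,321.3)]])
print(P.round(4)); c=P.mean(0); a=(P[0]+P[1]-P[2]-P[3])/2; print(c,np.hypot(*a),np.degrees(np.arctan2(a[1],a[0])),np.hypot(*(P[0]-P[1])),np.hypot(*(P[3]-P[2])))
goto(s,c,-.011,np.degrees(np.arctan2(a[1],a[0])))
E
```

```text
[[ 0.5675 -0.4038]
 [ 0.5494 -0.4534]
 [ 0.4776 -0.4274]
 [ 0.4963 -0.3769]]
[ 0.52272116 -0.41536541] 0.07625195466640144 -20.263557666878395 0.05283313622790895 0.0539021838141096
travel [-0.0085 -0.0009  0.017 ] twist 0.4 j6 now 1.59
```

{"api": "servo_tool", "payload": {"deltas": [{"travel": [-0.009,-0.001,0.0],"twist": 0.4},{"travel": [0,0,0.01],"twist": 0},{"travel": [0,0,0.006],"twist": 0},{"travel": [0,0,0.003],"twist": 0},{"travel": [0,0,0],"twist": 0}]}}

```text
clock: 17.27
tcp_pos: [0.5206, -0.4144, -0.0151]
tcp_rot: [0.984, -0.177, -0.008, 0.003]
ft_force: [-0.4, 0.8, -0.6]
width: 0.904
```

```bash
python3 - <<'E'
from h import *
s=robot.state();goto(s,[.5227,-.4154],-.011,-20.3); print(s['tcp_pos'])
E
```

```text
travel [ 0.0022  0.0003 -0.0041] twist -0.0 j6 now 1.58
[ 0.52064045 -0.41437716 -0.01507583]
```

{"api": "servo_tool", "payload": {"deltas": [{"travel": [0.002,0,-0.004],"twist": 0},{"travel": [0,0,0],"twist": 0}]}}

```text
clock: 17.43
tcp_pos: [0.5222, -0.415, -0.0117]
tcp_rot: [0.984, -0.176, -0.008, 0.003]
ft_force: [0.5, 0.2, 0.9]
width: 0.898
```

{"api": "servo_tool", "payload": {"deltas": [{"travel": [0,0,0],"twist": 0},{"travel": [0,0,0],"twist": 0},{"travel": [0,0,0],"twist": 0},{"travel": [0,0,0],"twist": 0},{"travel": [0,0,0],"twist": 0}], "fingers": 1}}

```text
clock: 17.85
tcp_pos: [0.5231, -0.4153, -0.0108]
tcp_rot: [0.984, -0.176, -0.008, 0.003]
ft_force: [0.6, -0.7, -2.2]
width: 0.612
```

{"api": "servo_tool", "payload": {"deltas": [{"travel": [0,0,-0.01],"twist": 0},{"travel": [0,0,-0.02],"twist": 0},{"travel": [0,0,-0.03],"twist": 0},{"travel": [0,0,-0.03],"twist": 0},{"travel": [0,0,-0.03],"twist": 0},{"travel": [0,0,-0.03],"twist": 0},{"travel": [0,0,-0.015],"twist": 0},{"travel": [0,0,0],"twist": 0}]}}

```text
clock: 18.52
tcp_pos: [0.5227, -0.4137, 0.1621]
tcp_rot: [0.984, -0.177, -0.012, 0.002]
ft_force: [0.1, -0.0, -1.9]
width: 0.621
```

```bash
python3 - <<'E'
from h import *
s=robot.state();goto(s,[.476,.096],s['tcp_pos'][2],10.1); print(s['tcp_pos'],s['tcp_rot'],s['ft_force'])
E
```

```text
travel [-0.2214 -0.4615  0.0015] twist -30.5 j6 now 1.58
[ 0.52274616 -0.41371671  0.16211069] [ 0.98414541 -0.17697327 -0.01164323  0.00164428] [ 0.12267578 -0.0307967  -1.87833135]
```

{"api": "servo_tool", "payload": {"deltas": [{"travel": [-0.01,-0.02,0],"twist": 0},{"travel": [-0.015,-0.031,0],"twist": 0},{"travel": [-0.015,-0.031,0],"twist": 0},{"travel": [-0.015,-0.031,0],"twist": 0},{"travel": [-0.015,-0.031,0],"twist": 0},{"travel": [-0.015,-0.031,0],"twist": 0},{"travel": [-0.015,-0.031,0],"twist": 0},{"travel": [-0.015,-0.031,0],"twist": 0},{"travel": [-0.015,-0.031,0],"twist": 0},{"travel": [-0.015,-0.031,0],"twist": 0},{"travel": [-0.015,-0.031,0],"twist": 0},{"travel": [-0.015,-0.031,0],"twist": 0}]}}

```text
clock: 19.52
tcp_pos: [0.4764, -0.0037, 0.1567]
tcp_rot: [0.983, -0.183, -0.015, 0.002]
ft_force: [0.6, 0.3, -2.7]
width: 0.615
```

{"api": "servo_tool", "payload": {"deltas": [{"travel": [-0.015,-0.031,0],"twist": 0},{"travel": [-0.015,-0.03,0],"twist": 0},{"travel": [-0.008,-0.015,0],"twist": -3},{"travel": [0,0,0],"twist": -5.5},{"travel": [0,0,0],"twist": -5.5},{"travel": [0,0,0],"twist": -5.5},{"travel": [0,0,0],"twist": -5.5},{"travel": [0,0,0],"twist": -5},{"travel": [0,0,0],"twist": 0},{"travel": [0,0,0],"twist": 0}]}}

```text
clock: 20.35
tcp_pos: [0.4598, 0.0909, 0.1516]
tcp_rot: [0.995, 0.093, -0.019, -0.002]
ft_force: [-0.9, 0.2, -1.0]
width: 0.616
```

```bash
python3 - <<'E'
from h import *
s=look("w15",["heatsink"],[robot.state()['tcp_pos'][2]+.0388])
goto(s,[.476,.096],.1,10.1); print(s['tcp_rot'])
E
```

```text
20.35 [0.4598 0.0909 0.1516] 10.7 [ 0.6   0.1  -0.48 -0.03 -1.03  1.17] 0.6163694063256686
heatsink 0.71 [188. 180. 127. 151.] [0.4644 0.0913] 84.3 54.2 10.3
travel [ 0.0189 -0.0016  0.0509] twist 0.6 j6 now 1.17
[ 0.99549937  0.09275684 -0.01928238 -0.0023144 ]
```

{"api": "servo_tool", "payload": {"deltas": [{"travel": [0.01,-0.001,0],"twist": 0.5},{"travel": [0.009,0,0.01],"twist": 0},{"travel": [0,0,0.02],"twist": 0},{"travel": [0,0,0.025],"twist": 0},{"travel": [0,0,0.015],"twist": 0},{"travel": [0,0,0],"twist": 0},{"travel": [0,0,0],"twist": 0}]}}

```text
clock: 21.03
tcp_pos: [0.4813, 0.0963, 0.0762]
tcp_rot: [0.996, 0.083, -0.018, -0.003]
ft_force: [1.1, 0.5, -1.9]
width: 0.617
```

```bash
python3 - <<'E'
from h import *
s=robot.state(); goto(s,[.476,.096],.038,10.1); print(s['tcp_rot'],s['tcp_pos'])
E
```

```text
travel [-0.0039 -0.0003  0.0384] twist -0.6 j6 now 1.18
[ 0.99640666  0.08279477 -0.01767339 -0.00253716] [0.48125269 0.09629547 0.07619447]
```

{"api": "servo_tool", "payload": {"deltas": [{"travel": [-0.004,0,0.01],"twist": -0.6},{"travel": [0,0,0.013],"twist": 0},{"travel": [0,0,0.008],"twist": 0},{"travel": [0,0,0.0],"twist": 0},{"travel": [0,0,0],"twist": 0}]}}

```text
clock: 21.45
tcp_pos: [0.48, 0.0968, 0.0465]
tcp_rot: [0.996, 0.087, -0.016, -0.003]
ft_force: [0.2, 0.6, -1.2]
width: 0.618
```

```bash
python3 - <<'E'
from h import *
s=robot.state(); goto(s,[.476,.096],.035,10.1); print(s['tcp_rot'],s['tcp_pos'],s['ft_force'])
E
```

```text
travel [-0.0037  0.0002  0.0116] twist -0.1 j6 now 1.18
[ 0.99605572  0.08725211 -0.01585648 -0.00294145] [0.47996584 0.09680409 0.04652474] [ 0.24848749  0.56234782 -1.16386135]
```

{"api": "servo_tool", "payload": {"deltas": [{"travel": [-0.004,0,0.004],"twist": 0},{"travel": [0,0,0.004],"twist": 0},{"travel": [0,0,0.002],"twist": 0},{"travel": [0,0,0],"twist": 0}]}}

```text
clock: 21.78
tcp_pos: [0.477, 0.0969, 0.0381]
tcp_rot: [0.996, 0.087, -0.014, -0.004]
ft_force: [-0.5, -0.1, -1.7]
width: 0.618
```

```bash
python3 - <<'E'
from h import *
s=robot.state(); goto(s,[.476,.096],.035,10.1); print(s['tcp_rot'],s['tcp_pos'],s['ft_force'],s['wrist_torque'])
E
```

```text
travel [-0.0011  0.0008  0.0031] twist -0.1 j6 now 1.18
[ 0.99608187  0.08723877 -0.01401661 -0.0037207 ] [0.47703966 0.09693166 0.03807622] [-0.53010852 -0.0556538  -1.6858014 ] [-0.03675703 -0.10217915 -0.01048307]
```

{"api": "servo_tool", "payload": {"deltas": [{"travel": [-0.001,0.001,0.002],"twist": 0},{"travel": [0,0,0.0015],"twist": 0},{"travel": [0,0,0.001],"twist": 0},{"travel": [0,0,0],"twist": 0}]}}

```text
clock: 22.12
tcp_pos: [0.4765, 0.0957, 0.0359]
tcp_rot: [0.996, 0.088, -0.013, -0.004]
ft_force: [-0.1, -0.1, -1.8]
width: 0.616
```

{"api": "servo_tool", "payload": {"deltas": [{"travel": [0,0,0],"twist": 0},{"travel": [0,0,0],"twist": 0},{"travel": [0,0,0],"twist": 0},{"travel": [0,0,0],"twist": 0}], "fingers": 0.15}}

```text
clock: 22.45
tcp_pos: [0.4775, 0.0961, 0.0367]
tcp_rot: [0.996, 0.088, -0.012, -0.004]
ft_force: [-0.3, -0.5, -0.2]
width: 0.85
```

{"api": "servo_tool", "payload": {"deltas": [{"travel": [0,0,-0.02],"twist": 0},{"travel": [0,0,-0.03],"twist": 0},{"travel": [0,0,-0.035],"twist": 0},{"travel": [0,0,-0.02],"twist": 0},{"travel": [0,0,0],"twist": 0},{"travel": [0,0,0],"twist": 0}]}}

```text
clock: 22.95
tcp_pos: [0.4794, 0.0946, 0.1445]
tcp_rot: [0.996, 0.088, -0.014, -0.003]
ft_force: [0.3, -0.5, -1.0]
width: 0.845
```

```bash
python3 - <<'E'
from h import *
s=look("w16",["heatsink"],[.074]); print(s['tcp_rot'])
im=cv2.imread("pics/w16.png")
blue(im[...,::-1],s,.046)
cv2.imwrite("pics/w16c.png",cv2.resize(im[100:300,150:350],(600,600)))
E
```

```text
22.95 [0.4794 0.0946 0.1445] 10.1 [ 0.58  0.13 -0.46 -0.02 -1.01  1.18] 0.8452070816445683
heatsink 0.68 [216. 151.  66.  90.] [0.4794 0.0959] 79.8 54.3 10.1
[ 0.99602921  0.08786023 -0.01409383 -0.00278373]
blue [215 139  66  14 832]
[0.5177 0.1038] 56.9 11.6 -79.9
```

View pics/w16c.png

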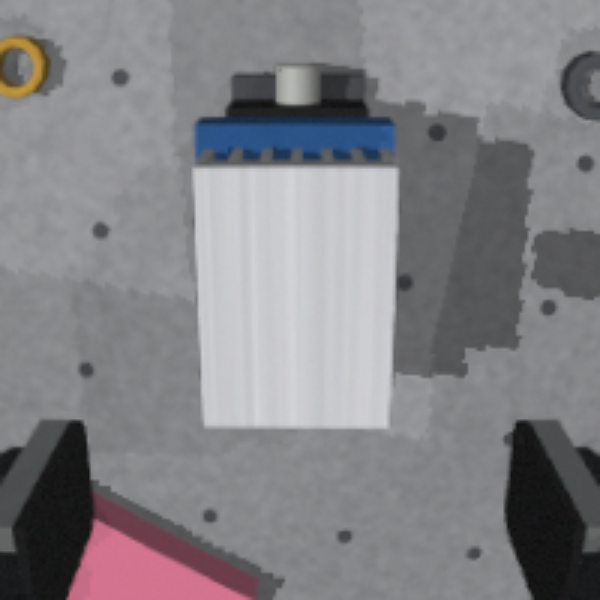

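```bash
python3 - <<'E'
from h import *
s=robot.state()
P=np.array([at("wrist",p,.074,s) for p in[(214.3,155.7),(283.3,155.7),(279.3,242.7),(218.3,242.7)]])
c=P.mean(0); a=(P[0]+P[1]-P[2]-P[3])/2; print(c,np.hypot(*a),np.degrees(np.arctan2(a[1],a[0])),np.hypot(*(P[0]-P[1])),np.hypot(*(P[3]-P[2])))
B=np.array([at("wrist",p,.046,s) for p in[(215.3,140),(281.5,140)]]);print('plate far edge mid',B.mean(0), 'exp',np.array([.476,.096])+.048*np.array([np.cos(.176),np.sin(.176)]))
goto(s,[.39,-.28],.15,22)
E
```

```text
[0.47681542 0.09484241] 0.07567164701712907 10.020310678672082 0.0538134558734806 0.052622073678820706
plate far edge mid [0.5223852  0.10351668] exp [0.52325849 0.10440445]
travel [-0.1533  0.3529 -0.0045] twist -11.9 j6 now 1.18
```

{"api": "servo_tool", "payload": {"deltas": [{"travel": [-0.01,0.02,-0.01],"twist": 0},{"travel": [-0.014,0.032,0],"twist": 0},{"travel": [-0.014,0.032,0],"twist": 0},{"travel": [-0.014,0.032,0],"twist": 0},{"travel": [-0.014,0.032,0],"twist": 0},{"travel": [-0.014,0.032,0],"twist": 0},{"travel": [-0.014,0.032,0],"twist": 0},{"travel": [-0.014,0.032,0],"twist": 0},{"travel": [-0.014,0.032,0],"twist": 0},{"travel": [-0.014,0.032,0],"twist": 0},{"travel": [-0.014,0.032,0],"twist": 0},{"travel": [-0.005,0.01,0],"twist": 0}]}}

```text
clock: 24.05
tcp_pos: [0.3766, -0.2901, 0.1424]
tcp_rot: [0.995, 0.092, -0.027, -0.003]
ft_force: [0.2, -0.2, -0.4]
width: 0.853
```

{"api": "servo_tool", "payload": {"deltas": [{"travel": [0,0,0],"twist": -4},{"travel": [0,0,0],"twist": -4},{"travel": [0,0,0],"twist": -4},{"travel": [0,0,0],"twist": 0},{"travel": [0,0,0],"twist": 0}], "fingers": 0.4}}

```text
clock: 24.47
tcp_pos: [0.3701, -0.2932, 0.1346]
tcp_rot: [0.98, 0.195, -0.033, -0.009]
ft_force: [-0.3, 0.0, -0.1]
width: 0.596
```

```bash
python3 - <<'E'
from h import *
s=look("w17",["module"],[.022]); print(s['tcp_rot'])
goto(s,[.39,-.28],.08,22)
E
```

```text
24.4667 [ 0.3701 -0.2932  0.1346] 22.5 [-0.24  0.13 -0.5   0.01 -1.01  2.2 ] 0.5963617108618446
module 0.85 [235. 126.  32.  46.] [ 0.3967 -0.2804] 42.6 25.6 21.8
[ 0.98027066  0.19466706 -0.03295941 -0.00937298]
travel [ 0.0267 -0.0029  0.0531] twist 0.5 j6 now 2.2
```

{"api": "servo_tool", "payload": {"deltas": [{"travel": [0.012,-0.001,0.01],"twist": 0.5},{"travel": [0.018,-0.002,0.02],"twist": 0},{"travel": [0,0,0.03],"twist": 0},{"travel": [0,0,0.02],"twist": 0},{"travel": [0,0,0.01],"twist": 0},{"travel": [0,0,0],"twist": 0},{"travel": [0,0,0],"twist": 0}]}}

```text
clock: 25.15
tcp_pos: [0.3943, -0.277, 0.0406]
tcp_rot: [0.982, 0.186, -0.031, -0.008]
ft_force: [0.9, 0.1, 0.7]
width: 0.599
```

```bash
python3 - <<'E'
from h import *
s=look("w18",["module"],[.022]); print(s['tcp_rot'])
goto(s,[.395,-.281],-.01,22)
cv2.imwrite("pics/w18c.png",cv2.resize(cv2.imread("pics/w18.png")[110:310,150:350],(600,600)))
E
```

```text
25.15 [ 0.3943 -0.277   0.0406] 21.5 [-0.2   0.27 -0.59  0.01 -0.78  2.13] 0.5986475588528652
module 0.85 [234. 184.  44.  64.] [ 0.3994 -0.2793] 46.1 25.5 20.4
module 0.58 [ 0. 20. 70. 61.] [ 0.4552 -0.0869] 74.9 37.1 -73.7
[ 0.9819354   0.18646086 -0.03123475 -0.00772099]
travel [0.0021 0.0053 0.0504] twist -0.5 j6 now 2.13
```

View pics/w18c.png

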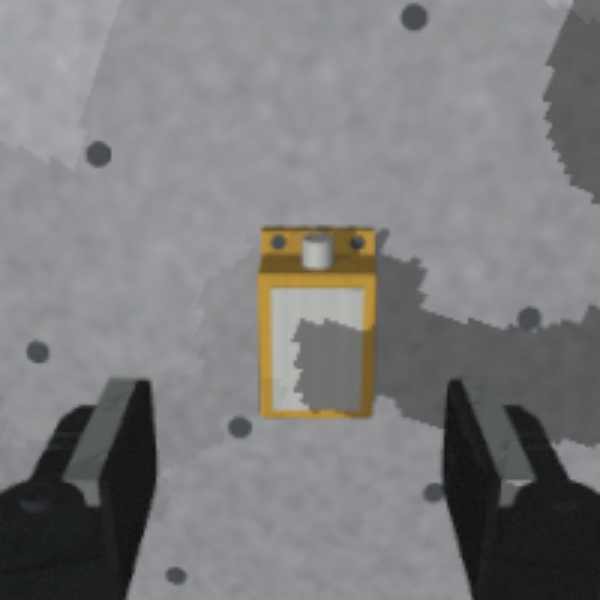

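```bash
cat >> h.py <<'E'
def quad(s,z,q):
    """centre, length, angle and widths of a top face from its corners (far left, far right, near right, near left)"""
    P=np.array([at("wrist",p,z,s) for p in q]); c=P.mean(0); a=(P[0]+P[1]-P[2]-P[3])/2
    print('quad',c.round(4),np.hypot(*a).round(4),np.degrees(np.arctan2(a[1],a[0])).round(1),np.hypot(*(P[0]-P[1])).round(4),np.hypot(*(P[3]-P[2])).round(4)); return c
E
python3 - <<'E'
from h import *
s=robot.state()
c=quad(s,.022,[(236.3,202),(275.7,202),(274.5,248.7),(236.8,248.7)])
goto(s,c,-.01,21.5)
E
```

```text
quad [ 0.3945 -0.2817] 0.0341 21.6 0.0249 0.0256
travel [0.0011 0.0054 0.0512] twist 0.1 j6 now 2.13
```

{"api": "servo_tool", "payload": {"deltas": [{"travel": [0,0.0055,0.0],"twist": 0},{"travel": [0,0,0.018],"twist": 0},{"travel": [0,0,0.018],"twist": 0},{"travel": [0,0,0.01],"twist": 0},{"travel": [0,0,0],"twist": 0},{"travel": [0,0,0],"twist": 0}]}}

```text
clock: 25.75
tcp_pos: [0.4008, -0.2857, 0.0003]
tcp_rot: [0.982, 0.187, -0.024, -0.004]
ft_force: [0.3, -0.1, -0.2]
width: 0.603
```

```bash
python3 - <<'E'
from h import *
s=robot.state(); goto(s,[.3935,-.2817],-.01,21.5); print(s['tcp_pos'],s['tcp_rot'])
E
```

```text
travel [-0.0049 -0.0062  0.0106] twist 0.0 j6 now 2.14
[ 4.00828307e-01 -2.85683451e-01  2.97792981e-04] [ 0.98213377  0.18658331 -0.02415347 -0.00406579]
```

{"api": "servo_tool", "payload": {"deltas": [{"travel": [-0.005,-0.006,0.0],"twist": 0},{"travel": [0,0,0.005],"twist": 0},{"travel": [0,0,0.005],"twist": 0},{"travel": [0,0,0],"twist": 0}]}}

```text
clock: 26.08
tcp_pos: [0.3951, -0.2826, -0.0068]
tcp_rot: [0.982, 0.186, -0.021, -0.003]
ft_force: [-0.6, -0.1, 0.7]
width: 0.598
```

```bash
python3 - <<'E'
from h import *
s=robot.state(); goto(s,[.3935,-.2817],-.01,21.5); print(s['tcp_pos'],s['tcp_rot'],s['ft_force'])
E
```

```text
travel [-0.0011 -0.0014  0.0032] twist 0.0 j6 now 2.14
[ 0.39514822 -0.28255064 -0.00683836] [ 0.98221852  0.1864878  -0.02147948 -0.00277728] [-0.60041557 -0.1201883   0.67820349]
```

{"api": "servo_tool", "payload": {"deltas": [{"travel": [-0.001,-0.001,0.003],"twist": 0},{"travel": [0,0,0],"twist": 0}]}}

```text
clock: 26.25
tcp_pos: [0.3939, -0.282, -0.0097]
tcp_rot: [0.982, 0.187, -0.021, -0.003]
ft_force: [-0.1, -0.1, -0.1]
width: 0.597
```

{"api": "servo_tool", "payload": {"deltas": [{"travel": [0,0,0],"twist": 0},{"travel": [0,0,0],"twist": 0},{"travel": [0,0,0],"twist": 0},{"travel": [0,0,0],"twist": 0},{"travel": [0,0,0],"twist": 0}], "fingers": 1, "force": 40}}

```text
clock: 26.67
tcp_pos: [0.3942, -0.282, -0.0094]
tcp_rot: [0.982, 0.187, -0.021, -0.003]
ft_force: [-0.3, -0.5, 0.4]
width: 0.293
```

{"api": "servo_tool", "payload": {"deltas": [{"travel": [0,0,-0.01],"twist": 0},{"travel": [0,0,-0.02],"twist": 0},{"travel": [0,0,-0.03],"twist": 0},{"travel": [0,0,-0.03],"twist": 0},{"travel": [0,0,-0.03],"twist": 0},{"travel": [0,0,-0.03],"twist": 0},{"travel": [0,0,-0.015],"twist": 0},{"travel": [0,0,0],"twist": 0}]}}

```text
clock: 27.33
tcp_pos: [0.3989, -0.281, 0.1606]
tcp_rot: [0.982, 0.186, -0.025, -0.004]
ft_force: [0.5, 0.3, -1.0]
width: 0.291
```

```bash
python3 - <<'E'
from h import *
s=robot.state();goto(s,[.477,.095],.16,10.1); print(s['tcp_pos'],s['tcp_rot'],s['width'])
E
```

```text
travel [ 0.2103 -0.3213 -0.0036] twist 11.4 j6 now 2.14
[ 0.39886818 -0.28098081  0.16055853] [ 0.98218725  0.18623809 -0.02460492 -0.00426244] 0.29089228842513754
```

{"api": "servo_tool", "payload": {"deltas": [{"travel": [0.01,-0.016,0],"twist": 0},{"travel": [0.018,-0.028,0],"twist": 0},{"travel": [0.018,-0.028,0],"twist": 0},{"travel": [0.018,-0.028,0],"twist": 0},{"travel": [0.018,-0.028,0],"twist": 0},{"travel": [0.018,-0.028,0],"twist": 0},{"travel": [0.018,-0.028,0],"twist": 0},{"travel": [0.018,-0.028,0],"twist": 0},{"travel": [0.018,-0.028,0],"twist": 0},{"travel": [0.018,-0.028,0],"twist": 0},{"travel": [0.018,-0.028,0],"twist": 0},{"travel": [0.014,-0.02,0],"twist": 0}]}}

```text
clock: 28.33
tcp_pos: [0.4705, 0.0998, 0.1482]
tcp_rot: [0.983, 0.181, -0.028, -0.005]
ft_force: [0.9, -0.8, -0.1]
width: 0.292
```

{"api": "servo_tool", "payload": {"deltas": [{"travel": [0,0,0],"twist": 3.8},{"travel": [0,0,0],"twist": 3.8},{"travel": [0,0,0],"twist": 3.8},{"travel": [0,0,0],"twist": 0},{"travel": [0,0,0],"twist": 0}]}}

```text
clock: 28.75
tcp_pos: [0.4691, 0.1055, 0.1423]
tcp_rot: [0.996, 0.082, -0.032, -0.001]
ft_force: [0.4, 0.5, -1.3]
width: 0.288
```

```bash
python3 - <<'E'
from h import *
z=robot.state()['tcp_pos'][2]
s=look("w19",["module"],[z+.031]); print(s['tcp_rot'])
goto(s,[.476,.095],.1,10.1)
E
```

```text
28.75 [0.4691 0.1055 0.1423] 9.4 [ 0.6   0.14 -0.44 -0.04 -1.04  1.15] 0.2879532428755644
module 0.86 [219. 211.  61.  83.] [0.4763 0.1063] 46.9 25.2 9.6
[ 9.96126354e-01  8.20935284e-02 -3.15019060e-02 -7.54336350e-04]
travel [0.0078 0.0118 0.0418] twist -0.7 j6 now 1.15
```

{"api": "servo_tool", "payload": {"deltas": [{"travel": [0.007,0.012,0.0],"twist": -0.7},{"travel": [0,0,0.02],"twist": 0},{"travel": [0,0,0.02],"twist": 0},{"travel": [0,0,0.01],"twist": 0},{"travel": [0,0,0],"twist": 0},{"travel": [0,0,0],"twist": 0}]}}

```text
clock: 29.35
tcp_pos: [0.476, 0.0926, 0.0911]
tcp_rot: [0.995, 0.092, -0.03, -0.002]
ft_force: [-0.0, -0.0, -0.2]
width: 0.29
```

```bash
python3 - <<'E'
from h import *
s=robot.state(); goto(s,[.4755,.0948],.07,10.1); print(s['tcp_pos'],s['tcp_rot'])
E
```

```text
travel [ 0.0011 -0.002   0.0211] twist 0.5 j6 now 1.21
[0.47602098 0.0926222  0.09110442] [ 0.99532349  0.0918317  -0.02991931 -0.00170797]
```

{"api": "servo_tool", "payload": {"deltas": [{"travel": [0.001,-0.002,0.008],"twist": 0.5},{"travel": [0,0,0.008],"twist": 0},{"travel": [0,0,0.003],"twist": 0},{"travel": [0,0,0],"twist": 0}]}}

```text
clock: 29.68
tcp_pos: [0.4768, 0.0953, 0.0723]
tcp_rot: [0.996, 0.088, -0.028, -0.002]
ft_force: [0.7, -0.0, -1.1]
width: 0.287
```

```bash
python3 - <<'E'
from h import *
s=robot.state(); goto(s,[.4755,.0948],.0645,10.1); print(s['tcp_pos'],s['tcp_rot'])
E
```

```text
travel [-0.0009  0.0004  0.0079] twist -0.0 j6 now 1.2
[0.47680585 0.09533995 0.07229946] [ 0.99574264  0.08768883 -0.02832453 -0.00223051]
```

{"api": "servo_tool", "payload": {"deltas": [{"travel": [-0.001,0,0.003],"twist": 0},{"travel": [0,0,0.003],"twist": 0},{"travel": [0,0,0.001],"twist": 0},{"travel": [0,0,0],"twist": 0}]}}

```text
clock: 30.02
tcp_pos: [0.4756, 0.0955, 0.0651]
tcp_rot: [0.996, 0.088, -0.028, -0.002]
ft_force: [0.1, -0.2, -0.9]
width: 0.293
```

```bash
python3 - <<'E'
from h import *
s=robot.state(); goto(s,[.4755,.0948],.0645,10.1); print(s['tcp_pos'],s['tcp_rot'],s['ft_force'])
E
```

```text
travel [-0.0002  0.0006  0.0006] twist 0.0 j6 now 1.2
[0.47563251 0.09547624 0.06513933] [ 0.9957176   0.08810461 -0.02790117 -0.00235802] [ 0.12034602 -0.21211848 -0.88083964]
```

{"api": "servo_tool", "payload": {"deltas": [{"travel": [0,0,0.0015],"twist": 0},{"travel": [0,0,0.001],"twist": 0},{"travel": [0,0,0],"twist": 0}]}}

```text
clock: 30.27
tcp_pos: [0.4759, 0.0956, 0.0651]
tcp_rot: [0.996, 0.089, -0.027, -0.002]
ft_force: [-0.3, 0.2, -1.1]
width: 0.289
```

{"api": "servo_tool", "payload": {"deltas": [{"travel": [0,0,0],"twist": 0},{"travel": [0,0,0],"twist": 0},{"travel": [0,0,0],"twist": 0},{"travel": [0,0,0],"twist": 0}], "fingers": 0.4}}

```text
clock: 30.6
tcp_pos: [0.4767, 0.096, 0.0658]
tcp_rot: [0.996, 0.089, -0.026, -0.003]
ft_force: [0.1, 1.0, 1.2]
width: 0.597
```

{"api": "servo_tool", "payload": {"deltas": [{"travel": [0,0,-0.02],"twist": 0},{"travel": [0,0,-0.03],"twist": 0},{"travel": [0,0,-0.03],"twist": 0},{"travel": [0,0,-0.01],"twist": 0},{"travel": [0,0,0],"twist": 0},{"travel": [0,0,0],"twist": 0}]}}

```text
clock: 31.1
tcp_pos: [0.4806, 0.0951, 0.1575]
tcp_rot: [0.996, 0.089, -0.028, -0.002]
ft_force: [-0.4, 0.2, -0.4]
width: 0.604
```

```bash
python3 - <<'E'
from h import *
s=look("w20",["heatsink","module"],[.074,.096]); print(s['tcp_rot'])
im=cv2.imread("pics/w20.png")
cv2.imwrite("pics/w20c.png",cv2.resize(im[110:310,150:350],(600,600)))
goto(s,[.3827,.2672],.15,-13.7)
E
```

```text
31.1 [0.4806 0.0951 0.1575] 10.2 [ 0.57  0.14 -0.41 -0.03 -1.07  1.19] 0.603718864707604
heatsink 0.55 [218. 148.  68.  86.] [0.4795 0.0957] 80.1 54.6 10.2
module 0.94 [231. 170.  38.  55.] [0.4817 0.0964] 43.5 25.8 10.4
[ 0.99566263  0.08859963 -0.02834459 -0.00162094]
travel [-0.0654 -0.1866  0.0127] twist 23.9 j6 now 1.19
```

View pics/w20c.png

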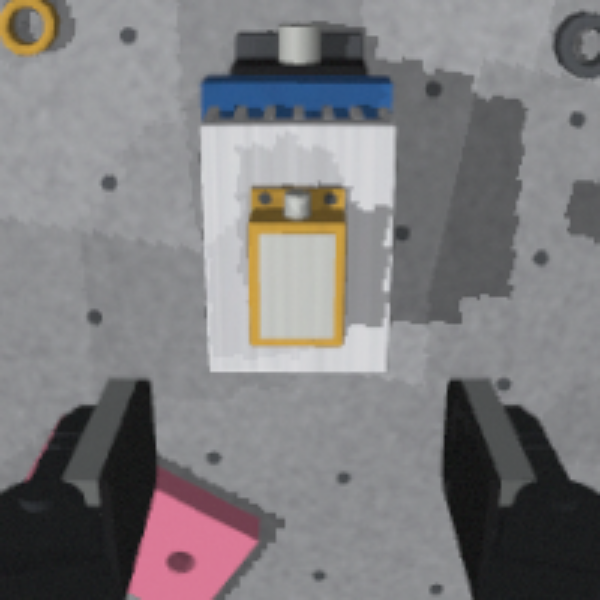

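```bash
python3 - <<'E'
from h import *
s=robot.state(); f=lambda q:[(150+x/3,110+y/3) for x,y in q]
h=quad(s,.074,f([(201,125),(396,125),(386,372),(211,372)]))
m=quad(s,.096,f([(249,222),(346,222),(343,346),(252,346)])); print(m-h)
E
```

```text
quad [0.4766 0.0945] 0.0752 10.1 0.0531 0.0527
quad [0.476  0.0945] 0.035 10.1 0.0247 0.0245
[-5.91992716e-04 -1.39312827e-05]
```

{"api": "servo_tool", "payload": {"deltas": [{"travel": [-0.007,-0.02,0],"twist": 0},{"travel": [-0.01,-0.028,0],"twist": 0},{"travel": [-0.01,-0.028,0],"twist": 0},{"travel": [-0.01,-0.028,0],"twist": 0},{"travel": [-0.01,-0.028,0],"twist": 0},{"travel": [-0.01,-0.028,0],"twist": 0},{"travel": [-0.008,-0.02,0],"twist": 0},{"travel": [0,0,0],"twist": 6},{"travel": [0,0,0],"twist": 6},{"travel": [0,0,0],"twist": 6},{"travel": [0,0,0],"twist": 6},{"travel": [0,0,0],"twist": 0}]}}

```text
clock: 32.25
tcp_pos: [0.3727, 0.2625, 0.1458]
tcp_rot: [0.991, -0.131, -0.037, 0.016]
ft_force: [-0.2, -0.1, -0.1]
width: 0.602
```

```bash
cat >> h.py <<'E'
def cover(s,zt,zb,im):
    """red shell (outline at its top, zt) and black grip bar (top at zb)"""
    hsv=cv2.cvtColor(im,cv2.COLOR_RGB2HSV); m=(((hsv[...,0]<8)|(hsv[...,0]>172))&(hsv[...,1]>150)&(hsv[...,2]>60)).astype(np.uint8)
    n,L,st,_=cv2.connectedComponentsWithStats(m); i=1+np.argmax(st[1:,4]); red=(L==i); print('red',st[i],*rect(red,"wrist",zt,s))
    k,_=cv2.findContours(red.astype(np.uint8),0,2); f=np.zeros_like(m); cv2.drawContours(f,[max(k,key=cv2.contourArea)],-1,1,-1)
    hole=((f>0)&(hsv[...,2]<70)&(hsv[...,1]<140)).astype(np.uint8); hole=cv2.morphologyEx(hole,cv2.MORPH_OPEN,np.ones((2,2)))
    if hole.any():
        g=cv2.cvtColor(im,cv2.COLOR_RGB2GRAY); n,L,st,_=cv2.connectedComponentsWithStats(hole); i=1+np.argmax(st[1:,4]); print('bar',st[i],*rect(L==i,"wrist",zb,s))
E
python3 - <<'E'
from h import *
s=look("w21",["cover"],[.028]); print(s['tcp_rot'])
cover(s,.028,.048,cv2.imread("pics/w21.png")[...,::-1])
goto(s,[.3827,.2672],.1,-13.7)
E
```

```text
32.25 [0.3727 0.2625 0.1458] -15.1 [ 1.    0.11 -0.47 -0.06 -1.06  0.34] 0.6023958062210912
cover 0.88 [203. 128.  55.  71.] [0.3881 0.2704] 70.6 45.4 -10.8
[ 0.99058828 -0.13066988 -0.03731285  0.01637044]
red [ 208  128   49   72 2491] [0.3886 0.2704] 68.5 43.5 -12.2
bar [225 148  17  46 680] [0.3877 0.2697] 42.0 13.3 -12.4
travel [ 0.0116 -0.009   0.0448] twist -1.4 j6 now 0.34
```

{"api": "servo_tool", "payload": {"deltas": [{"travel": [0.04,0,-0.005],"twist": 0},{"travel": [0.04,0,-0.005],"twist": 0},{"travel": [0.04,0,-0.005],"twist": 0},{"travel": [0.04,0,-0.005],"twist": 0},{"travel": [0,0,0],"twist": 0}]}}

```text
clock: 32.77
tcp_pos: [0.5334, 0.2226, 0.1529]
tcp_rot: [0.993, -0.113, -0.038, 0.017]
ft_force: [0.6, 0.2, 0.7]
width: 0.6
```

{"api": "servo_tool", "payload": {"deltas": [{"travel": [-0.012,0,0],"twist": 0},{"travel": [-0.012,0,0],"twist": 0},{"travel": [-0.012,0,0],"twist": 0},{"travel": [-0.012,0,0],"twist": 0},{"travel": [-0.012,0,0],"twist": 0},{"travel": [-0.012,0,0],"twist": 0},{"travel": [-0.012,0,0],"twist": 0},{"travel": [-0.012,0,0],"twist": 0},{"travel": [-0.012,0,0],"twist": 0},{"travel": [-0.012,0,0],"twist": 0},{"travel": [-0.012,0,0],"twist": 0},{"travel": [0,0,0],"twist": 0}]}}

```text
clock: 33.77
tcp_pos: [0.3888, 0.2529, 0.1628]
tcp_rot: [0.993, -0.106, -0.039, 0.016]
ft_force: [0.2, -0.1, 0.3]
width: 0.603
```

{"api": "servo_tool", "payload": {"deltas": [{"travel": [0,0,0.04],"twist": 0},{"travel": [0,0,0.04],"twist": 0},{"travel": [0,0,0.0],"twist": 0},{"travel": [0,0,0.0],"twist": 0}]}}

```text
clock: 34.1
tcp_pos: [0.3823, 0.2547, 0.0858]
tcp_rot: [0.994, -0.103, -0.036, 0.012]
ft_force: [0.9, 0.6, 0.3]
width: 0.595
```

{"api": "servo_tool", "payload": {"deltas": [{"travel": [0,0,-0.008],"twist": 0},{"travel": [0,0,-0.008],"twist": 0},{"travel": [0,0,-0.008],"twist": 0},{"travel": [0,0,-0.008],"twist": 0},{"travel": [0,0,-0.008],"twist": 0},{"travel": [0,0,-0.008],"twist": 0},{"travel": [0,0,-0.008],"twist": 0},{"travel": [0,0,-0.008],"twist": 0}]}}

```text
clock: 34.77
tcp_pos: [0.3905, 0.2582, 0.1644]
tcp_rot: [0.994, -0.103, -0.032, 0.008]
ft_force: [0.1, -0.1, -0.3]
width: 0.599
```

{"api": "servo_tool", "payload": {"deltas": [{"travel": [0,0,0.04],"twist": 0},{"travel": [0,0,0.04],"twist": 0},{"travel": [0,0,-0.008],"twist": 0},{"travel": [0,0,-0.008],"twist": 0},{"travel": [0,0,-0.008],"twist": 0},{"travel": [0,0,-0.008],"twist": 0},{"travel": [0,0,-0.008],"twist": 0},{"travel": [0,0,-0.008],"twist": 0},{"travel": [0,0,-0.008],"twist": 0},{"travel": [0,0,-0.008],"twist": 0},{"travel": [0,0,-0.008],"twist": 0}]}}

```text
clock: 35.68
tcp_pos: [0.3964, 0.2628, 0.1791]
tcp_rot: [0.995, -0.101, -0.026, 0.0]
ft_force: [0.7, -0.2, -0.4]
width: 0.599
```

{"api": "servo_tool", "payload": {"deltas": [{"travel": [0,0,0.04],"twist": 0},{"travel": [0,0,0.04],"twist": 0},{"travel": [0,0,-0.008],"twist": 0},{"travel": [0,0,-0.008],"twist": 0},{"travel": [0,0,-0.008],"twist": 0},{"travel": [0,0,-0.008],"twist": 0},{"travel": [0,0,-0.008],"twist": 0},{"travel": [0,0,-0.008],"twist": 0},{"travel": [0,0,-0.008],"twist": 0},{"travel": [0,0,-0.008],"twist": 0},{"travel": [0,0,-0.008],"twist": 0}]}}

```text
clock: 36.6
tcp_pos: [0.4017, 0.2673, 0.1934]
tcp_rot: [0.995, -0.1, -0.019, -0.008]
ft_force: [-0.1, -0.5, 0.2]
width: 0.601
```

{"api": "servo_tool", "payload": {"deltas": [{"travel": [0,0,0.04],"twist": 0},{"travel": [0,0,0.04],"twist": 0},{"travel": [0,0,-0.008],"twist": 0},{"travel": [0,0,-0.008],"twist": 0},{"travel": [0,0,-0.008],"twist": 0},{"travel": [0,0,-0.008],"twist": 0},{"travel": [0,0,-0.008],"twist": 0},{"travel": [0,0,-0.008],"twist": 0},{"travel": [0,0,-0.008],"twist": 0},{"travel": [0,0,-0.008],"twist": 0},{"travel": [0,0,0],"twist": 0}]}}

```text
clock: 37.52
tcp_pos: [0.4074, 0.2724, 0.2007]
tcp_rot: [0.995, -0.099, -0.012, -0.017]
ft_force: [0.4, 0.4, 0.7]
width: 0.595
```

```bash
python3 - <<'E'
from h import *
s=look("w22",[],[]); print(s['tcp_rot'])
cover(s,.028,.048,cv2.imread("pics/w22.png")[...,::-1])
goto(s,[.3875,.2695],.1,-12.3)
E
```

```text
37.5167 [0.4074 0.2724 0.2007] -11.3 [ 0.96  0.06 -0.39 -0.04 -1.1   0.43] 0.5953954003740245
[ 0.99489285 -0.09890136 -0.01157478 -0.01651575]
red [   0    0   61   62 2374] [0.6938 0.5353] 124.0 103.0 83.9
travel [-0.0163  0.0098  0.1009] twist 1.0 j6 now 0.43
```

```bash
sed -i "s/    n,L,st,_=cv2.connectedComponentsWithStats(m); i=1+np.argmax(st\[1:,4\]); red/    m[:60]=0; m[:,:140]=0; m[:,360:]=0\n    n,L,st,_=cv2.connectedComponentsWithStats(m); i=1+np.argmax(st[1:,4]); red/" h.py
python3 - <<'E'
from h import *
s=robot.state()
cover(s,.028,.048,cv2.imread("pics/w22.png")[...,::-1])
E
```

```text
red [ 241  155   38   58 1705] [0.3891 0.2697] 69.3 42.7 -11.9
bar [254 172  13  37 435] [0.388  0.2693] 41.3 13.1 -11.1
```

```bash
python3 - <<'E'
from h import *
c=robot.calibration("wrist"); T=c['tool_from_camera']
def d(px):
    u=(np.array(px)-[c['cx'],c['cy']])/c['fx']; r=np.hypot(*u); return T[:3,:3]@np.append(u*np.sinc(r/np.pi),np.cos(r))
for n,px,x in [("w.6 front",(200.7,236.7),.011),("w.6 back",(202.3,272.3),-.011),("w.88 front",(175,241),.011),("w.88 back",(179,274),-.011),("w.17 front",(233,234.5),.011)]:
    v=d(px); k=(x-T[0,3])/v[0]; print(n,(T[:3,3]+k*v).round(4))
E
```

```text
w.6 front [ 0.011  -0.0253 -0.0229]
w.6 back [-0.011  -0.026  -0.0219]
w.88 front [ 0.011  -0.0375 -0.0286]
w.88 back [-0.011  -0.0386 -0.0245]
w.17 front [ 0.011  -0.0088 -0.0198]
```

{"api": "servo_tool", "payload": {"deltas": [{"travel": [-0.016,0.009,0.02],"twist": 0.6},{"travel": [0,0,0.025],"twist": 0},{"travel": [0,0,0.025],"twist": 0},{"travel": [0,0,0.025],"twist": 0},{"travel": [0,0,0.02],"twist": 0},{"travel": [0,0,0.015],"twist": 0},{"travel": [0,0,0],"twist": 0},{"travel": [0,0,0],"twist": 0}], "fingers": 0.55}}

```text
clock: 38.23
tcp_pos: [0.3856, 0.2702, 0.0651]
tcp_rot: [0.994, -0.105, -0.012, -0.017]
ft_force: [0.7, 0.4, 0.5]
width: 0.454
```

```bash
python3 - <<'E'
from h import *
s=look("w23",["cover"],[.028]); print(s['tcp_rot'])
cover(s,.028,.048,cv2.imread("pics/w23.png")[...,::-1])
goto(s,[.388,.2693],.011,-12)
E
```

```text
38.2333 [0.3856 0.2702 0.0651] -12.0 [ 1.    0.18 -0.61 -0.05 -0.77  0.4 ] 0.45447744903957243
cover 0.85 [216. 158.  68.  97.] [0.3895 0.27  ] 72.3 44.6 -13.2
cover 0.74 [392.   4.  54. 132.] [0.4693 0.1282] 101.4 12.9 8.6
[ 0.99426512 -0.10498212 -0.01183433 -0.01660062]
red [ 219  160   64   94 4412] [0.3895 0.2701] 70.5 43.4 -12.3
bar [ 241  189   21   63 1266] [0.3888 0.2694] 43.4 12.9 -12.7
travel [0.004 0.002 0.054] twist -0.0 j6 now 0.4
```

{"api": "servo_tool", "payload": {"deltas": [{"travel": [0.003,0.001,0.015],"twist": 0.2},{"travel": [0,0,0.015],"twist": 0},{"travel": [0,0,0.01],"twist": 0},{"travel": [0,0,0.005],"twist": 0},{"travel": [0,0,0],"twist": 0}]}}

```text
clock: 38.75
tcp_pos: [0.3916, 0.2752, 0.0257]
tcp_rot: [0.994, -0.106, -0.008, -0.023]
ft_force: [1.2, -0.2, 0.9]
width: 0.451
```

```bash
python3 - <<'E'
from h import *
s=robot.state(); goto(s,[.387,.2702],.0115,-12.3); print(s['tcp_rot'],s['tcp_pos'],s['ft_force'])
E
```

```text
travel [-0.0031  0.0064  0.014 ] twist 0.1 j6 now 0.41
[ 0.99404859 -0.10623699 -0.00823076 -0.02265719] [0.39156181 0.27516719 0.0257215 ] [ 1.23909419 -0.21868572  0.86207065]
```

{"api": "servo_tool", "payload": {"deltas": [{"travel": [-0.003,0.006,-0.04],"twist": 0},{"travel": [0,0,-0.04],"twist": 0},{"travel": [0,0,-0.04],"twist": 0},{"travel": [0,0,0.01],"twist": 0},{"travel": [0,0,0.01],"twist": 0},{"travel": [0,0,0.01],"twist": 0},{"travel": [0,0,0.01],"twist": 0},{"travel": [0,0,0.01],"twist": 0},{"travel": [0,0,0.01],"twist": 0},{"travel": [0,0,0.01],"twist": 0},{"travel": [0,0,0.01],"twist": 0},{"travel": [0,0,0.01],"twist": 0}]}}

```text
clock: 39.75
tcp_pos: [0.3893, 0.2686, 0.06]
tcp_rot: [0.994, -0.106, -0.006, -0.023]
ft_force: [0.3, 0.7, -0.5]
width: 0.455
```

{"api": "servo_tool", "payload": {"deltas": [{"travel": [0,0,-0.04],"twist": 0},{"travel": [0,0,-0.04],"twist": 0},{"travel": [0,0,-0.04],"twist": 0},{"travel": [0,0,0.01],"twist": 0},{"travel": [0,0,0.01],"twist": 0},{"travel": [0,0,0.01],"twist": 0},{"travel": [0,0,0.01],"twist": 0},{"travel": [0,0,0.01],"twist": 0},{"travel": [0,0,0.01],"twist": 0},{"travel": [0,0,0.01],"twist": 0},{"travel": [0,0,0.01],"twist": 0},{"travel": [0,0,0.01],"twist": 0}]}}

```text
clock: 40.75
tcp_pos: [0.3835, 0.2586, 0.0718]
tcp_rot: [0.994, -0.106, -0.013, -0.01]
ft_force: [-0.3, -0.3, 0.7]
width: 0.449
```

{"api": "servo_tool", "payload": {"deltas": [{"travel": [0,0,-0.04],"twist": 0},{"travel": [0,0,-0.04],"twist": 0},{"travel": [0,0,-0.04],"twist": 0},{"travel": [0,0,0.01],"twist": 0},{"travel": [0,0,0.01],"twist": 0},{"travel": [0,0,0.01],"twist": 0},{"travel": [0,0,0.01],"twist": 0},{"travel": [0,0,0.01],"twist": 0},{"travel": [0,0,0.01],"twist": 0},{"travel": [0,0,0.01],"twist": 0},{"travel": [0,0,0.01],"twist": 0},{"travel": [0,0,0.01],"twist": 0}]}}

```text
clock: 41.75
tcp_pos: [0.3764, 0.2474, 0.0785]
tcp_rot: [0.994, -0.106, -0.021, 0.005]
ft_force: [0.5, -0.9, -0.1]
width: 0.448
```

```bash
python3 - <<'E'
from h import *
s=look("w24",[],[]); print(s['tcp_rot'])
cover(s,.028,.048,cv2.imread("pics/w24.png")[...,::-1])
goto(s,[.3865,.2697],.04,-12.3)
E
```

```text
41.75 [0.3764 0.2474 0.0785] -12.2 [ 0.99  0.16 -0.6  -0.04 -0.84  0.4 ] 0.4478540489844463
[ 0.99408341 -0.10643752 -0.02108037  0.00498423]
red [ 186  150   59   89 3730] [0.3898 0.27  ] 69.4 42.4 -12.6
travel [ 0.0067 -0.0245  0.038 ] twist 0.1 j6 now 0.4
```

{"api": "servo_tool", "payload": {"deltas": [{"travel": [0.003,-0.012,0.0],"twist": 0},{"travel": [0.003,-0.012,0.01],"twist": 0},{"travel": [0,0,0.01],"twist": 0},{"travel": [0,0,0.01],"twist": 0},{"travel": [0,0,0.008],"twist": 0},{"travel": [0,0,0],"twist": 0}]}}

```text
clock: 42.3
tcp_pos: [0.3838, 0.2677, 0.0301]
tcp_rot: [0.994, -0.106, -0.024, 0.011]
ft_force: [-1.1, -0.0, 0.3]
width: 0.448
```

```bash
python3 - <<'E'
from h import *
s=robot.state(); goto(s,[.3865,.2697],.0115,-12.4); print(s['tcp_rot'],s['tcp_pos'],s['ft_force'])
E
```

```text
travel [ 0.003  -0.003   0.0184] twist 0.1 j6 now 0.39
[ 0.99397939 -0.10640116 -0.02389564  0.01061885] [0.38381308 0.26771742 0.03012596] [-1.12753407 -0.03645778  0.29923619]
```

{"api": "servo_tool", "payload": {"deltas": [{"travel": [0.003,-0.003,0.01],"twist": 0},{"travel": [0,0,0.008],"twist": 0},{"travel": [0,0,0],"twist": 0}]}}

```text
clock: 42.55
tcp_pos: [0.3867, 0.27, 0.0108]
tcp_rot: [0.994, -0.106, -0.024, 0.011]
ft_force: [-0.2, -0.1, 0.0]
width: 0.448
```

```bash
python3 - <<'E'
from h import *
s=robot.state(); goto(s,[.3865,.2697],.0115,-12.4); print(s['tcp_rot'],s['tcp_pos'],s['ft_force'])
E
```

```text
travel [-0.0002  0.0003 -0.0007] twist 0.2 j6 now 0.4
[ 0.99400117 -0.10612376 -0.02395425  0.01120749] [0.38668398 0.26998771 0.01075942] [-0.23400744 -0.05475081  0.01173809]
```

{"api": "servo_tool", "payload": {"deltas": [{"travel": [0,0,0],"twist": 0},{"travel": [0,0,0],"twist": 0},{"travel": [0,0,0],"twist": 0},{"travel": [0,0,0],"twist": 0},{"travel": [0,0,0],"twist": 0}], "fingers": 1, "force": 40}}

```text
clock: 42.97
tcp_pos: [0.3882, 0.2722, 0.0132]
tcp_rot: [0.994, -0.106, -0.022, 0.009]
ft_force: [-0.8, -0.2, -1.4]
width: 0.153
```

{"api": "servo_tool", "payload": {"deltas": [{"travel": [0,0,-0.01],"twist": 0},{"travel": [0,0,-0.01],"twist": 0},{"travel": [0,0,-0.015],"twist": 0},{"travel": [0,0,-0.015],"twist": 0},{"travel": [0,0,-0.015],"twist": 0},{"travel": [0,0,-0.02],"twist": 0},{"travel": [0,0,-0.02],"twist": 0},{"travel": [0,0,-0.02],"twist": 0},{"travel": [0,0,-0.02],"twist": 0},{"travel": [0,0,-0.01],"twist": 0},{"travel": [0,0,0],"twist": 0}]}}

```text
clock: 43.88
tcp_pos: [0.3922, 0.2692, 0.1744]
tcp_rot: [0.994, -0.107, -0.025, 0.012]
ft_force: [0.3, -0.1, -0.4]
width: 0.151
```

```bash
python3 - <<'E'
from h import *
z=robot.state()['tcp_pos'][2]-.011
s=look("w25",["cover"],[z+.028]); print(s['tcp_rot'])
cover(s,z+.028,z+.048,cv2.imread("pics/w25.png")[...,::-1])
goto(s,[.476,.095],s['tcp_pos'][2],10.1)
E
```

```text
43.8833 [0.3922 0.2692 0.1744] -12.3 [ 0.99  0.1  -0.42 -0.04 -1.1   0.39] 0.15109537420841554
cover 0.6 [203. 183.  92. 120.] [0.3943 0.2698] 76.3 43.6 -12.8
[ 0.99387948 -0.10689338 -0.02500179  0.01234044]
red [ 207  182   86   65 4265] [0.4134 0.2654] 43.3 36.1 77.2
travel [ 0.1189  0.1524 -0.001 ] twist -22.4 j6 now 0.39
```

{"api": "servo_tool", "payload": {"deltas": [{"travel": [0.01,0.012,0],"twist": 0},{"travel": [0.018,0.023,0],"twist": 0},{"travel": [0.018,0.023,0],"twist": 0},{"travel": [0.018,0.023,0],"twist": 0},{"travel": [0.018,0.023,0],"twist": 0},{"travel": [0.018,0.023,0],"twist": 0},{"travel": [0.018,0.024,0],"twist": -5},{"travel": [0,0,0],"twist": -5.5},{"travel": [0,0,0],"twist": -5.5},{"travel": [0,0,0],"twist": -5.5},{"travel": [0,0,0],"twist": 0},{"travel": [0,0,0],"twist": 0}]}}

```text
clock: 44.98
tcp_pos: [0.4679, 0.082, 0.1542]
tcp_rot: [0.995, 0.086, -0.041, 0.013]
ft_force: [0.5, 0.6, -1.3]
width: 0.15
```

```bash
python3 - <<'E'
from h import *
z=robot.state()['tcp_pos'][2]-.0132
s=look("w26",["cover"],[z+.028]); print(s['tcp_rot'])
goto(s,[.477,.095],.125,10.1)
m=max(robot.masks_of("cover","wrist"),key=lambda d:d['p'])['mask']
r=np.where(m.any(1))[0]; im=cv2.imread("pics/w26.png"); print(r.min(),r.max())
# brightness along the middle column shows the edge between end face and top
c0=int(np.where(m.any(0))[0].mean()); print(c0,[(i,im[i,c0-20:c0-15,2].mean().round(),im[i,c0-20:c0-15,0].mean().round()) for i in range(r.min()-2,r.max()+3,2)])
E
```

```text
44.9833 [0.4679 0.082  0.1542] 9.8 [ 0.58  0.13 -0.43 -0.02 -1.09  1.18] 0.14990761856731283
cover 0.63 [205. 182.  88. 121.] [0.4687 0.0827] 79.2 43.8 9.2
[ 0.99536432  0.08607173 -0.0408017   0.01329445]
travel [ 0.0136 -0.0118  0.0279] twist -0.3 j6 now 1.18
181 303
249 [(179, np.float64(190.0), np.float64(188.0)), (181, np.float64(130.0), np.float64(91.0)), (183, np.float64(103.0), np.float64(19.0)), (185, np.float64(103.0), np.float64(19.0)), (187, np.float64(103.0), np.float64(20.0)), (189, np.float64(102.0), np.float64(21.0)), (191, np.float64(102.0), np.float64(21.0)), (193, np.float64(102.0), np.float64(20.0)), (195, np.float64(114.0), np.float64(22.0)), (197, np.float64(184.0), np.float64(24.0)), (199, np.float64(204.0), np.float64(28.0)), (201, np.float64(204.0), np.float64(27.0)), (203, np.float64(204.0), np.float64(27.0)), (205, np.float64(203.0), np.float64(27.0)), (207, np.float64(203.0), np.float64(28.0)), (209, np.float64(204.0), np.float64(28.0)), (211, np.float64(204.0), np.float64(28.0)), (213, np.float64(204.0), np.float64(27.0)), (215, np.float64(204.0), np.floa
[... 1255 characters left out ...]
at64(55.0)), (275, np.float64(44.0), np.float64(44.0)), (277, np.float64(33.0), np.float64(35.0)), (279, np.float64(34.0), np.float64(35.0)), (281, np.float64(33.0), np.float64(35.0)), (283, np.float64(34.0), np.float64(36.0)), (285, np.float64(35.0), np.float64(35.0)), (287, np.float64(34.0), np.float64(35.0)), (289, np.float64(30.0), np.float64(31.0)), (291, np.float64(30.0), np.float64(32.0)), (293, np.float64(30.0), np.float64(31.0)), (295, np.float64(30.0), np.float64(31.0)), (297, np.float64(30.0), np.float64(31.0)), (299, np.float64(29.0), np.float64(31.0)), (301, np.float64(29.0), np.float64(30.0)), (303, np.float64(33.0), np.float64(35.0)), (305, np.float64(35.0), np.float64(37.0))]
```

```bash
cat >> h.py <<'E'
def ctilt(s,qg=(.994,-.106,-.022,.009)):
    n=R.from_quat(s['tcp_rot']).apply(R.from_quat(qg).inv().apply([0,0,1])); print('cover tilt',n.round(3)); return n
E
python3 - <<'E'
from h import *
s=robot.state(); ctilt(s); z=s['tcp_pos'][2]-.0132+.028
f=at("wrist",(249,196.5),z,s); a=np.radians(9.6); c=f-.033*np.array([np.cos(a),np.sin(a)]); print(f,c,c-s['tcp_pos'][:2])
E
```

```text
cover tilt [0.04  0.004 0.999]
[0.4998876 0.0884694] [0.46734974 0.08296603] [-0.00093356  0.0004112 ]
```

{"api": "servo_tool", "payload": {"deltas": [{"travel": [0,0,-0.008],"twist": 0},{"travel": [0,0,-0.008],"twist": 0},{"travel": [0,0,-0.008],"twist": 0},{"travel": [0,0,-0.008],"twist": 0},{"travel": [0,0,-0.008],"twist": 0},{"travel": [0,0,-0.008],"twist": 0},{"travel": [0,0,-0.008],"twist": 0},{"travel": [0,0,-0.008],"twist": 0},{"travel": [0,0,-0.008],"twist": 0},{"travel": [0,0,0.04],"twist": 0},{"travel": [0,0,0.035],"twist": 0}]}}

```text
clock: 46.05
tcp_pos: [0.4754, 0.0865, 0.1683]
tcp_rot: [0.996, 0.086, -0.031, 0.01]
ft_force: [-1.2, -0.5, -3.1]
width: 0.158
```

{"api": "servo_tool", "payload": {"deltas": [{"travel": [0,0,-0.008],"twist": 0},{"travel": [0,0,-0.008],"twist": 0},{"travel": [0,0,-0.008],"twist": 0},{"travel": [0,0,-0.008],"twist": 0},{"travel": [0,0,-0.008],"twist": 0},{"travel": [0,0,-0.008],"twist": 0},{"travel": [0,0,-0.008],"twist": 0},{"travel": [0,0,-0.008],"twist": 0},{"travel": [0,0,-0.008],"twist": 0},{"travel": [0,0,0.04],"twist": 0},{"travel": [0,0,0.035],"twist": 0}]}}

```text
clock: 46.97
tcp_pos: [0.483, 0.0889, 0.1862]
tcp_rot: [0.996, 0.086, -0.021, 0.008]
ft_force: [-0.1, -0.4, -2.9]
width: 0.153
```

```bash
python3 - <<'E'
from h import *
s=robot.state(); ctilt(s); print(s['tcp_rot'],s['width']); goto(s,[.477,.095],.125,10.1)
E
```

```text
cover tilt [ 0.004 -0.011  1.   ]
[ 0.99599269  0.08649193 -0.02146895  0.00753571] 0.15314432343954432
travel [-0.0021 -0.0077  0.0612] twist -0.2 j6 now 1.17
```

{"api": "servo_tool", "payload": {"deltas": [{"travel": [-0.001,-0.007,0.01],"twist": -0.2},{"travel": [0,0,0.014],"twist": 0},{"travel": [0,0,0.014],"twist": 0},{"travel": [0,0,0.014],"twist": 0},{"travel": [0,0,0.008],"twist": 0},{"travel": [0,0,0],"twist": 0},{"travel": [0,0,0],"twist": 0}]}}

```text
clock: 47.55
tcp_pos: [0.4756, 0.0936, 0.1213]
tcp_rot: [0.996, 0.088, -0.025, 0.009]
ft_force: [0.0, 0.8, -0.3]
width: 0.16
```

```bash
python3 - <<'E'
from h import *
s=robot.state(); ctilt(s); z=s['tcp_pos'][2]-.0132+.028; print(s['tcp_pos'])
im=robot.snapshot("wrist"); m=[d['mask'] for d in robot.masks_of("cover","wrist")][0]
c=np.where(m.any(0))[0]; u=int(c.mean()); col=im[:,u-22:u-17,0].mean(1)
r0=np.where(m.any(1))[0].min(); e=r0+4+np.argmax(np.diff(col[r0+4:r0+30]))+.5; print(c.min(),c.max(),r0,e)
f=at("wrist",((c.min()+c.max())/2,e),z,s); a=np.radians(yaw(s)[0]); cc=f-.033*np.array([np.cos(a),np.sin(a)]); print(cc, cc-s['tcp_pos'][:2])
goto(s,[.4768,.0945],.1,10.1)
E
```

```text
cover tilt [ 0.011 -0.008  1.   ]
[0.47555876 0.09362708 0.12128194]
207 292 181 195.5
[0.47443865 0.09344595] [-0.0011201  -0.00018113]
travel [ 0.0025 -0.0009  0.0212] twist -0.0 j6 now 1.16
```

{"api": "servo_tool", "payload": {"deltas": [{"travel": [0.003,-0.001,0.004],"twist": 0},{"travel": [0,0,0.006],"twist": 0},{"travel": [0,0,0.006],"twist": 0},{"travel": [0,0,0.004],"twist": 0},{"travel": [0,0,0],"twist": 0}]}}

```text
clock: 48.07
tcp_pos: [0.4797, 0.096, 0.1021]
tcp_rot: [0.996, 0.088, -0.022, 0.007]
ft_force: [-1.4, 0.1, -1.5]
width: 0.152
```

```bash
python3 - <<'E'
from h import *
s=robot.state(); ctilt(s); print(s['tcp_pos'],s['ft_force']); goto(s,[.4778,.0947],.0872,10.1)
E
```

```text
cover tilt [ 0.005 -0.011  1.   ]
[0.47966544 0.09596886 0.10211481] [-1.37098365  0.06100807 -1.45559365]
travel [-0.0014  0.0008  0.015 ] twist -0.0 j6 now 1.16
```

{"api": "servo_tool", "payload": {"deltas": [{"travel": [-0.001,0.001,0.004],"twist": 0},{"travel": [0,0,0.005],"twist": 0},{"travel": [0,0,0.003],"twist": 0},{"travel": [0,0,0],"twist": 0}]}}

```text
clock: 48.4
tcp_pos: [0.4779, 0.0942, 0.0886]
tcp_rot: [0.996, 0.088, -0.022, 0.008]
ft_force: [-1.2, 0.1, 0.0]
width: 0.154
```

```bash
python3 - <<'E'
from h import *
s=robot.state(); ctilt(s); print(s['tcp_pos'],s['ft_force']); goto(s,[.4778,.0947],.0872,10.1)
E
```

```text
cover tilt [ 0.006 -0.011  1.   ]
[0.47792061 0.094223   0.0886201 ] [-1.19139935  0.09965851  0.00225676]
travel [ 0.     -0.0005  0.0014] twist -0.0 j6 now 1.16
```

{"api": "servo_tool", "payload": {"deltas": [{"travel": [0,0,0.0015],"twist": 0},{"travel": [0,0,0.001],"twist": 0},{"travel": [0,0,0],"twist": 0}]}}

```text
clock: 48.65
tcp_pos: [0.4778, 0.0941, 0.086]
tcp_rot: [0.996, 0.088, -0.022, 0.008]
ft_force: [-1.5, -1.0, 1.3]
width: 0.149
```

{"api": "servo_tool", "payload": {"deltas": [{"travel": [0,0,0],"twist": 0},{"travel": [0,0,0],"twist": 0},{"travel": [0,0,0],"twist": 0},{"travel": [0,0,0],"twist": 0}], "fingers": 0.5}}

```text
clock: 48.98
tcp_pos: [0.4785, 0.0944, 0.0865]
tcp_rot: [0.996, 0.088, -0.022, 0.007]
ft_force: [0.6, 1.1, 0.3]
width: 0.499
```

{"api": "servo_tool", "payload": {"deltas": [{"travel": [0,0,-0.015],"twist": 0},{"travel": [0,0,-0.025],"twist": 0},{"travel": [0,0,-0.03],"twist": 0},{"travel": [0,0,-0.02],"twist": 0},{"travel": [0,0,0],"twist": 0},{"travel": [0,0,0],"twist": 0}]}}

```text
clock: 49.48
tcp_pos: [0.4816, 0.0956, 0.1796]
tcp_rot: [0.996, 0.088, -0.023, 0.008]
ft_force: [0.0, -0.4, -0.7]
width: 0.503
```

```bash
python3 - <<'E'
from h import *
s=look("w27",["cover","heatsink"],[.102,.074])
im=cv2.imread("pics/w27.png")[...,::-1]; cover(s,.102,.122,im)
m=[d['mask'] for d in robot.masks_of("cover","wrist")][0]
c=np.where(m.any(0))[0]; rr=np.where(m.any(1))[0]; u=int(c.mean()); col=im[:,u-16:u-12,0].astype(int).mean(1)
print(c.min(),c.max(),rr.min(),rr.max(),col[rr.min()-14:rr.min()+22].astype(int), im[rr.min()-14:rr.min()+22,u-14,1])
print(s['tcp_rot'])
E
```

```text
49.4833 [0.4816 0.0956 0.1796] 10.1 [ 0.59  0.11 -0.4  -0.01 -1.11  1.16] 0.5027739333231125
cover 0.62 [221. 159.  57.  76.] [0.4796 0.0943] 69.8 43.9 9.8
heatsink 0.78 [219. 144.  60.  80.] [0.4797 0.0957] 79.3 55.0 9.8
red [ 223  156   53   79 3168] [0.4795 0.0945] 69.8 43.4 9.8
bar [242 180  18  52 880] [0.479  0.0935] 42.6 13.0 9.6
223 276 156 234 [ 45  45  38  36  53  86 137 195 196 196 196 196 177 128  99  99 100 100
 102 125 165 187 197 204 203 204 205 205 205 205 202 200 204 209 210 209] [ 91  89  74  60  65  88 138 196 197 198 198 199 175 104  23  19  21  22
  21  22  28  34  37  32  34  34  33  32  35  37  34  32  31  34  34  31]
[ 0.99582694  0.08797325 -0.02291364  0.00802307]
```

```bash
python3 - <<'E'
from h import *
robot.snapshot("top")
for l,z in(("bottle",0),("lens_mount",.05)):print(l,[(round(d['p'],2),rect(d['mask'],"top",z)[0]) for d in robot.masks_of(l,"top")])
s=robot.state();print(s['clock'],s['tcp_pos'],s['ft_force']);print(robot.hand_in())
E
```

```text
bottle []
lens_mount [(0.64, array([ 0.4476, -0.0877]))]
49.8333 [0.48080029 0.09503526 0.17794556] [-0.11942182 -0.1383751  -0.09241283]
the job is handed in; nothing more can be done
None
```

I built the stack and handed the job in at about 50 s. The order was blue plate on the pins, then heat sink, brass module and red cover, each released before fetching the next. No verdict came back, so the result below rests on my own checks.

**Placement:**

| Part | Last check |
|---|---|
| Blue plate | Both pins showed in the holes, and its outline size fitted fully down |
| Heat sink | About 1.7 mm from the plate centre, parallel to it |
| Module | About 0.6 mm from the heat sink centre, parallel to it |
| Cover | About 1 mm from the heat sink centre, within about 0.5° of its direction; rim at heat-sink height on release, with about 1 N of contact |

**Not fully checked:**
- **Cover:** I had used up my picture views, so I checked the final cover placement only by measurement in the last wrist image.
- **Bystanders:** the lens mount was within about 2 mm of its starting place. The network did not find the bottle in the last top picture; the arm never came near it.

**What disagreed with the description:**
- **Fingertips:** they stood about 19–26 mm behind the reported TCP, not 19 mm ahead of it. The first two closes on the plate therefore missed, going over its top without moving it. I also gripped the heat sink once too high, let go and regripped it lower.
- **Tool tilt:** it drifted by up to about 0.08 rad during the moves. I worked it back with repeated vertical moves before placing the cover, which then leaned about 0.01 rad.

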